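File a glaze test tile in the sprung rack

ROBOT

A 6-joint arm with a two-finger parallel gripper is mounted at the origin on the work surface. World frame = base frame: x ahead of the robot, y to its left, z up, the work surface at z = 0. Lengths are in m, angles in rad, forces in N, time in s.
With the tool pointing down it reaches from about 0.375 to 0.975 m from the base axis. Payload 3.8 kg.
Tool frame: the origin (TCP) lies on the centre line of the jaws, within the pads' length; the fingertips stand 14 mm ahead of it and the grasp point (between the pads) lies 5 mm behind it; x points along the fingers, y is the direction in which the jaws open and shut, and the axes are right-handed (so a half turn about x gives the same grasp; the last joint's range is limited). The gripper opens to 85 mm and grips with 20 to 120 N. Pads are 22 mm wide; open, the fingers measure 114 mm over their backs; the gripper's body (76 mm by 85 mm) begins 54 mm behind the grasp point. The pads swing forward as they close: fully open they stand 13 mm farther back than shut.
Start: joints at [1.079, 0.264, 1.604, -0, 1.274, -0.037], TCP at [0.297, 0.606, 0.245] pointing down, gripper open.
Joint ranges: [-2.63, 2.63], [-0.94, 2.18], [0.31, 2.57], [-1.31, 4.45], [0, 2.66], [-2.55, 2.55]. Speed limits (rad/s): [2.57, 2.57, 3.14, 3.14, 3.14, 3.14].

INTERFACE

Orientations are given as a rotation vector (axis times angle).
In Python, from workcell import bot gives the robot as it stands.
- The arm moves only by the shell command python3 -m creep 'ROWS' [FORCE]. ROWS is JSON, a list of rows, each an object with "grip": the finger opening in cm, from 0 to 8.54; "dp": the shift along the tool's x, y, z in cm, a list of three; "rotation": the turn, a rotation vector about the tool's x, y, z in rad, a list of three. A call has 1 to 5 rows; each row is the pose to reach, as a shift and turn from the pose commanded when the call began, along the tool's axes at that moment; what a row does not reach only later rows make up. A row lasts 1/12 s, in which the tool goes at most 41.7 mm and 7.16 degrees, less where a joint would pass 70% of its speed; a pose out of reach is approached as far as the arm can. A call with a gripper value outside its range is refused whole. The fingers move at their own pace and stop on an object; FORCE is the grip in N (left out, the last holds). Time passes only in rows, so rows that repeat a pose let the fingers close. It gives the time, the measured TCP pose, the force and the opening at its end, in the units of the state.
- bot.read_state(): the state, without advancing time (a new reading comes with each control period).
- bot.read_camera(name): name is "scene" or "top" or "wrist"; returns (picture, depth): 384x512x3 uint8, red, green, blue; 384x512 float32, m along the optical axis (not along the pixel's ray), 0 where there is no reading.
- bot.get_calibration(name): a dict with "fx", "fy", "cx", "cy" (pixels), "rvec" (rotation vector, rad) and "tvec" (3), from world to camera coordinates, as OpenCV has them. Camera axes: x right, y down, z forward; pixel columns grow to the right and rows downward; lengths in m; the calibration is good to about 2 mm. A picture is of the moment at which its call begins: read the wrist's pose just before it. get_calibration takes no time and is no camera call; for the wrist camera it gives the pose at the moment of the call.
- bot.finish_job(): hands the job in, once; it reports no verdict.
The state is a dict: "time": time; "q": joint angles; "joint_vel": joint speeds; "joint_torque": joint torques, N m; "tool_pos": TCP position; "tcp_rot": TCP orientation; "wrist_force": force on the tool from outside, world axes, zero at the start; "torque": the same for the moment, N m; "width": opening from 0.0 (shut) to 1.0 (fully open).
Only numpy, scipy, OpenCV 4.12 (cv2) and the standard library are available. Lean on these libraries where they do the work, as an engineer would, in place of code of your own. Each camera call takes 0.05 s, during which the arm holds its last target.

TASK

File the glaze test tile in the sprung rack: slowly draw the follower back by its steel post until you feel the end of the slot, step the post sideways into the notch and let go so that it stays hooked, then stand the tile from its wooden stand down in the channel between the end stop and the follower. Unhook the post and ease the follower home, never letting it snap, so that it clamps the tile upright and flush against the end stop, and let go. Be gentle: do not shove the slotted plate along, do not press hard on the tile, and leave the banding wheel, paddle and rib where they lie.

Things in the scene. Friction and masses are not known exactly. Their poses are not given: they have to be found in the camera images.
- rack: Low aluminium channel fixed to the bench, 208 mm long, 61 wide, open on top. Origin: on the bench, mid-width, under the inner face of the end stop. x runs along the channel from the follower to the end stop (dark wooden block, x 0 to 18, 42 high), y across, z up. Inner width 53, floor at z 6, walls to z 28. Behind x = -46 (+-8) the slotted plate covers it; its wing bolt behind is 54 high.
- mouth (a point): Centre of the open part of the channel where the tile goes in, rack x = -25, y = 0, z = 37; axes as the rack's. Here (rack x -50 to 0) the walls' rims slope outward from 26.5 mm from the centre line at z 28 to 33 at z 37, as a lead-in.
- follower (a joint): Sprung follower, m: 0 = its face touches the end stop; grows as drawn back to rack -x (face at rack x = -value), at most 0.090. Face 51 mm wide, z 7 to 27.5. The spring pushes it to the stop with 4.8 N + 60 N/m x value; let go, it shoots home. Reads 0.012 with the tile clamped, 0.053 to 0.069 hooked, 5 mm more at the slot's end.
- post (a joint): Sideways position of the post in the follower, m: 0 = in the slot on the centre line, grows to rack +y, limit 0.018 = fully in the notch, where the lip holds it. Moves with 1.5 N friction and stays where left.
- post_mid (a point): Point on the axis of the follower's post, 62 mm above the bench: plain upright steel pin, 14 in diameter, top at z 85, clear all round above z 35. Stands at rack x = -(75 + follower), y = post. The point's axes are the rack's. Grip it from above.
- plate (a joint): Steel plate over the channel, top z 35, rack y -30 to 40. Straight slot 20 mm wide for the post; at its back (-x) end a notch to +y, 19 along x from the slot's end wall, its +x side the lip (5 mm play for the post). Set elsewhere each time: post meets the slot's end at follower 0.058 to 0.074. Value: m shoved since start (+ to the stop); slips at about 20 N, over 4 mm fails.
- stand: Fixed wooden block 70 x 90 x 24 high, origin under its centre on the bench, with an upright slot 15 wide (x) and 55 long (y), floor at z = 6, in which the tile stands at the start.
- tile_center (a point): Centre of the loose ceramic test tile: a flat slab 12 thick (its x), 50 wide (its y), 85 tall (its z, up), 110 g, bare terracotta below and white glazed above. It stands upright in the stand (bottom at z = 6), centre 48.5 above the bench. Filed, it stands on the channel floor with its x along the rack's x, either way round, centre again at z = 48.5, rack x = -6, y = 0. Grip it across its thickness near the top.
- tile: The same tile, origin at the centre of its underside, same axes.
- banding_wheel: Bystander: aluminium banding wheel, 140 diameter, 52 high, origin under its centre.
- paddle: Bystander: teak paddle lying flat, 260 long (its x), 70 wide, 12 thick, origin under its middle.
- rib: Bystander: hard orange silicone rib lying flat, 100 x 50 x 6, origin under its centre.
Things that resemble listed ones, but are neither listed nor needed, are in the scene too. There is more than one size of the tile; the job needs the smallest.

How it is judged:
On the way, in this order (a step that is already met when the one before it is completed fails the run):
1. the follower is drawn back and its post stays hooked in the notch, let go (value of joint follower above 0.045 m and value of joint post above 0.012 m and contact force between the fingers and post below 0.1 N), for 0.3 s.
2. the tile stands in the channel in front of the hooked follower, let go (value of joint follower above 0.045 m and value of joint post above 0.012 m and x of tile_center in the frame of rack between -0.055 and -0.003 m and y of tile_center in the frame of rack between -0.004 and 0.004 m and z of tile_center in the frame of rack between 0.045 and 0.0515 m and angle between tile_center's own z axis and vertical below 0.35 rad and contact force between the fingers and tile below 0.1 N), for 0.2 s.
At the end, for the whole second after the job is handed in: The tile stands upright (within 0.06 rad) and square on the channel floor, flat against the end stop (centre at rack x = -6 +-3 mm, y = 0 +-4 mm), clamped by the follower (joint 9.5 to 14.5 mm) with the post back in the straight slot (below 6 mm), all at rest and let go (value of joint follower between 0.0095 and 0.0145 m and value of joint post below 0.006 m and x of tile_center in the frame of rack between -0.009 and -0.003 m and y of tile_center in the frame of rack between -0.004 and 0.004 m and z of tile_center in the frame of rack between 0.045 and 0.0515 m and angle between tile_center's own z axis and vertical below 0.06 rad and angle between the x axis of tile_center and the x axis of rack, either way round below 0.13 rad and linear speed of tile below 0.02 m/s and velocity of joint follower between -0.01 and 0.01 m/s); the robot touches nothing.
It fails at once if the follower snaps home (faster than 0.35 m/s) (velocity of joint follower below -0.35 m/s).
It fails at once if the slotted plate is shoved more than 4 mm (value of joint plate below -0.004 m or value of joint plate above 0.004 m).
It fails at once if the tile is pressed against the rack with more than 60 N (contact force between tile and rack above 60 N).
It fails at once if a bystander is pushed more than 20 mm (distance of any of banding_wheel, paddle, rib from where it was at the start of the episode above 0.02 m).
It also fails if it takes over 64 s, if anything falls off the work surface, if the arm or the gripper's body presses on something with over 40 N, if the wrist force passes 120 N, or if a joint passes its speed limit or range.

## Working session

There is one attempt and no reset: what is moved stays moved. The work goes in short steps, Python scripts to look and compute and a shell command to move; the robot and the scene stay as the last step left them, time stands still between calls to the robot, and variables do not carry over. Pictures are saved under pics/ and viewed, and the job is handed in when it is done.

```bash
ls; mkdir -p pics; cat > h.py <<'E'
import numpy as np, cv2
from workcell import bot
from scipy.spatial.transform import Rotation as R
def cam(name):
    cal=bot.get_calibration(name); im,d=bot.read_camera(name); return im,d,cal
def world(cal,u,v,z):
    p=np.stack([(u-cal['cx'])/cal['fx']*z,(v-cal['cy'])/cal['fy']*z,z],-1)
    Rm=R.from_rotvec(np.array(cal['rvec']).ravel()).as_matrix(); return (p-np.array(cal['tvec']).ravel())@Rm
def cloud(d,cal):
    v,u=np.mgrid[:d.shape[0],:d.shape[1]]; return world(cal,u,v,d)
def save(n,im): cv2.imwrite(n,cv2.cvtColor(im,cv2.COLOR_RGB2BGR))
def proj(cal,p):
    Rm=R.from_rotvec(np.array(cal['rvec']).ravel()).as_matrix(); q=np.asarray(p)@Rm.T+np.array(cal['tvec']).ravel()
    return np.stack([q[...,0]/q[...,2]*cal['fx']+cal['cx'],q[...,1]/q[...,2]*cal['fy']+cal['cy']],-1)
E
python3 - <<'E'
from h import *
print(bot.read_state())
for n in ("scene","top"):
    im,d,cal=cam(n); np.savez(n,im=im,d=d,**{k:np.array(v) for k,v in cal.items()}); save(f"pics/{n}0.png",im)
    print(n,cal)
E
```

```text
pics
{'time': 0.0, 'q': array([ 1.07910357e+00,  2.64784505e-01,  1.60538515e+00,  4.14581695e-05,
        1.27365518e+00, -3.68951884e-02]), 'joint_vel': array([-0.00096297, -0.00104483, -0.00132071,  0.00058934, -0.00037659,
        0.00026895]), 'joint_torque': array([ 5.52282727e-04, -5.15117884e+01, -3.67305851e+01,  7.46442311e-05,
        1.31824269e-02,  1.61514441e-05]), 'tool_pos': array([0.29617516, 0.60578394, 0.24393482]), 'tcp_rot': array([ 0.35498274,  1.5418365 , -0.35837522]), 'wrist_force': array([ 0.00302679, -0.30420173, -0.2185973 ]), 'torque': array([ 0.02013766, -0.02764942, -0.05112197]), 'width': 0.9983636232709251}
scene {'fx': 348.89866029463695, 'fy': 348.89866029463695, 'cx': 260.0944559754172, 'cy': 193.63530939442813, 'rvec': array([ 1.87989739,  1.74511053, -0.63074474]), 'tvec': array([-0.05491033, -0.40287751,  1.46650426])}
top {'fx': 378.5355351418826, 'fy': 378.5355351418826, 'cx': 254.39154908839114, 'cy': 190.9554652880423, 'rvec': array([ 2.09789285, -2.13953269,  0.14153772]), 'tvec': array([0.02834216, 0.59104298, 0.96688043])}
```

View pics/scene0.png

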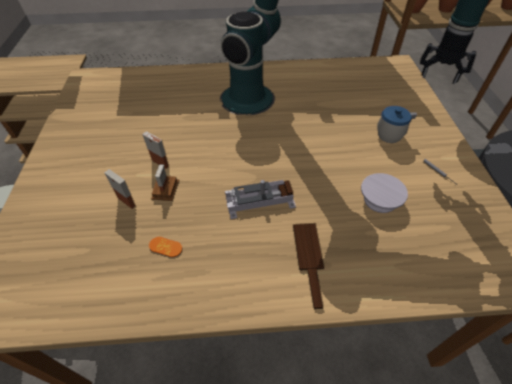

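View pics/top0.png

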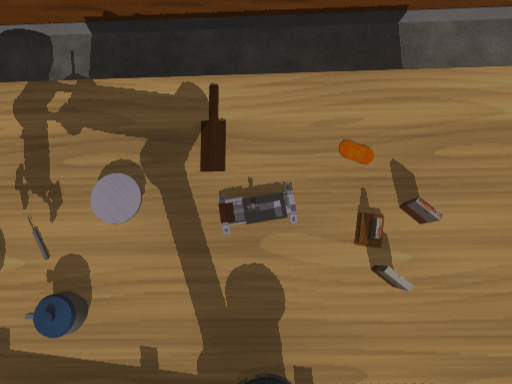

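In the top picture, the rack is at (258,208) with its dark end stop at the left (227,212). There are three tile candidates: the one in the stand at (376,229), and loose ones at (421,211) and (393,278). I'll check these in close crops.

```bash
python3 - <<'E'
from h import *
T=np.load("top.npz");S=np.load("scene.npz")
def crop(im,u0,u1,v0,v1,k): return cv2.resize(im[v0:v1,u0:u1],None,fx=k,fy=k,interpolation=cv2.INTER_CUBIC)
a=crop(T['im'],210,310,170,245,6);save("pics/c1.png",a)
a=crop(T['im'],345,445,190,300,5);save("pics/c2.png",a)
a=crop(S['im'],90,310,125,225,3);save("pics/c3.png",a)
for n,D in(("top",T),("scene",S)):
    P=cloud(D['d'],D); 
    pts=[(376,229),(421,211),(393,278),(227,212),(252,205),(290,200),(116,198),(213,140),(356,151),(450,100)] if n=="top" else [(162,170),(153,147),(120,185),(286,188),(260,195)]
    for u,v in pts: print(n,u,v,P[v,u].round(4))
    np.save(n+"P.npy",P)
E
```

```text
top 376 229 [ 0.4811 -0.2878  0.0905]
top 421 211 [ 0.5246 -0.405   0.0853]
top 393 278 [ 0.3628 -0.3103  0.1234]
top 227 212 [0.5386 0.093  0.0291]
top 252 205 [0.5493 0.0225 0.0825]
top 290 200 [ 0.571  -0.0805  0.0071]
top 116 198 [0.5805 0.3923 0.0506]
top 213 140 [0.7488 0.1342 0.0112]
top 356 151 [ 0.7064 -0.2707  0.0077]
top 450 100 [ 8.530e-01 -5.502e-01  1.000e-04]
scene 162 170 [ 0.4787 -0.2853  0.086 ]
scene 153 147 [ 0.3718 -0.3257  0.0865]
scene 120 185 [ 0.5574 -0.3909  0.1144]
scene 286 188 [0.5393 0.0973 0.0369]
scene 260 195 [0.56   0.0136 0.035 ]
```

View pics/c1.png

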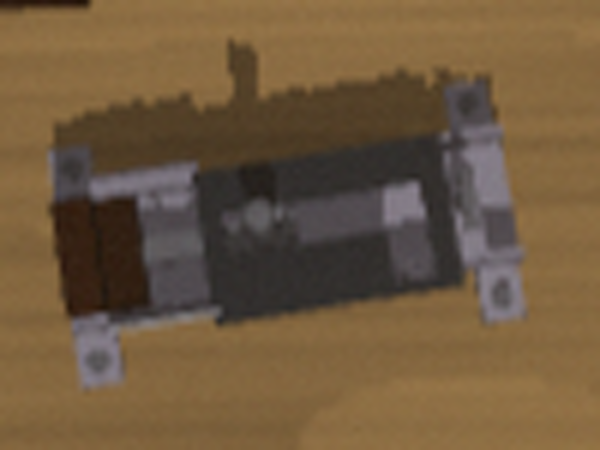

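View pics/c2.png

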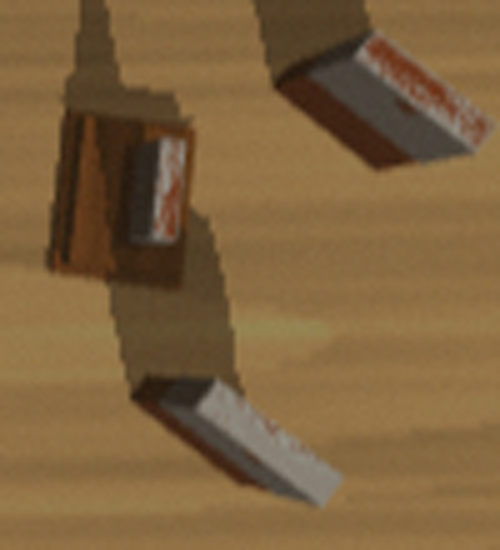

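View pics/c3.png

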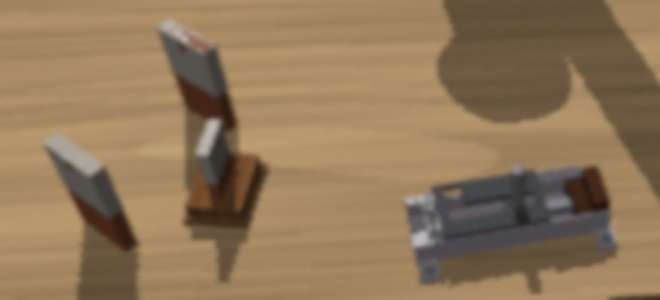

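```bash
python3 - <<'E'
from h import *
for n in("top","scene"):
    P=np.load(n+"P.npy").reshape(-1,3)
    m=(P[:,2]>.025)&(P[:,2]<.06)&(abs(P[:,0]-.55)<.09)&(P[:,1]>-.13)&(P[:,1]<.14)
    m2=(P[:,2]>.031)&(P[:,2]<.039)&(abs(P[:,0]-.55)<.09)&(P[:,1]>-.13)&(P[:,1]<.14)
    m3=(P[:,2]>.065)&(abs(P[:,0]-.55)<.09)&(P[:,1]>-.13)&(P[:,1]<.14)
    m4=(P[:,2]>.075)&(abs(P[:,0]-.48)<.05)&(abs(P[:,1]+.29)<.05)
    m5=(P[:,2]>.020)&(P[:,2]<.03)&(abs(P[:,0]-.48)<.08)&(abs(P[:,1]+.28)<.06)
    for k,mm in(("rack",m),("plate",m2),("post",m3),("tile",m4),("stand",m5)):
        q=P[mm]; print(n,k,mm.sum(),q.mean(0).round(4) if len(q) else None, cv2.minAreaRect((q[:,:2]*1000).astype(np.float32)) if len(q)>3 else None)
s=bot.read_state(); print(R.from_rotvec(s['tcp_rot']).as_matrix().round(3))
E
```

```text
top rack 1275 [0.5468 0.0154 0.0345] ((548.5869140625, 9.106307983398438), (75.23565673828125, 208.06057739257812), 7.234353542327881)
top plate 902 [5.48e-01 5.00e-04 3.46e-02] ((546.5245361328125, 17.09654998779297), (74.8683853149414, 190.2201690673828), 5.102984428405762)
top post 27 [0.5483 0.0201 0.0815] ((548.5960693359375, 19.913101196289062), (10.473604202270508, 11.621661186218262), 87.21482849121094)
top tile 138 [ 0.4859 -0.2923  0.0886] ((486.20135498046875, -293.6259460449219), (13.275551795959473, 50.668701171875), 80.03507232666016)
top stand 449 [ 0.4851 -0.2881  0.0237] ((486.65240478515625, -293.7776794433594), (61.130218505859375, 80.15748596191406), 80.6802978515625)
scene rack 897 [0.5485 0.0173 0.0347] ((545.6041870117188, 12.242965698242188), (76.38520812988281, 206.24916076660156), 6.276650428771973)
scene plate 563 [ 0.5474 -0.      0.035 ] ((544.869140625, 12.4862060546875), (75.8875732421875, 206.2703094482422), 5.46605110168457)
scene post 27 [0.5506 0.022  0.0794] ((549.6181030273438, 22.07199478149414), (9.121197700500488, 14.96334457397461), 85.81181335449219)
scene tile 89 [ 0.4884 -0.2908  0.0871] ((485.6019287109375, -291.6814880371094), (14.962026596069336, 49.20196533203125), 83.79228210449219)
scene stand 260 [ 0.4946 -0.2874  0.0242] ((483.7789306640625, -291.4779968261719), (61.82906723022461, 85.4028091430664), 80.77888488769531)
[[-0.001  0.439  0.898]
 [-0.002  0.898 -0.439]
 [-1.    -0.002 -0.   ]]
```

```bash
cat >> h.py <<'E'
def down(a):  # tool pointing down, tool y at world angle a (deg)
    a=np.radians(a); y=np.array([np.cos(a),np.sin(a),0]); x=np.array([0,0,-1.]); return np.stack([x,y,np.cross(x,y)],1)
def go(pos,a):
    s=bot.read_state(); M=R.from_rotvec(s['tcp_rot']).as_matrix(); 
    d=M.T@(np.array(pos)-s['tool_pos'])*100; r=R.from_matrix(M.T@down(a)).as_rotvec()
    print("t",round(s['time'],2),"tcp",s['tool_pos'].round(4),"yaw",round(np.degrees(np.arctan2(M[1,1],M[0,1])),2),"tilt",np.degrees(np.arccos(-M[2,0])).round(2),"F",s['wrist_force'].round(1),"w",round(s['width']*8.54,2)); print("dp",d.round(2),"rot",r.round(3))
E
cat > goto.py <<'E'
import sys; from h import *
go([float(v) for v in sys.argv[1:4]],float(sys.argv[4]))
E
python3 - <<'E'
from h import *
s=bot.read_state();c=bot.get_calibration("wrist");M=R.from_rotvec(s['tcp_rot']).as_matrix()
Rm=R.from_rotvec(c['rvec']).as_matrix(); C=-Rm.T@c['tvec']; print(c['fx'],"cam in tool",M.T@(C-s['tool_pos']), "axes in tool\n",(M.T@Rm.T).round(3))
E
python3 goto.py .549 .02 .245 7
```

```text
268.2792341411866 cam in tool [-0.12858579 -0.00040604 -0.0680268 ] axes in tool
 [[ 0.    -0.269  0.963]
 [ 1.     0.    -0.   ]
 [-0.     0.963  0.269]]
t 0.1 tcp [0.2962 0.6059 0.2441] yaw 63.94 tilt 0.11 F [-0.4  1.2 -0.9] w 8.53
dp [-1.000e-02 -4.153e+01  4.844e+01] rot [0.994 0.001 0.002]
```

```bash
a='{"grip":8.54,"dp":[0,-41.53,48.44],"rotation":[0.994,0,0]}'; python3 -m creep '[{"grip":6,"dp":[0,-10,12],"rotation":[0.25,0,0]},{"grip":6,"dp":[0,-10,12],"rotation":[0.25,0,0]},{"grip":6,"dp":[0,-12,14],"rotation":[0.37,0,0]},{"grip":6,"dp":[0,-16,18],"rotation":[0.5,0,0]},{"grip":6,"dp":[0,-20,22],"rotation":[0.6,0,0]}]'; python3 goto.py .549 .02 .245 7
```

```text
time: 0.52
tool_pos: [0.3758, 0.4119, 0.2446]
tcp_rot: [0.825, 1.409, -0.826]
wrist_force: [1.1, -0.6, 1.9]
width: 0.707
t 0.52 tcp [0.3758 0.4119 0.2446] yaw 29.26 tilt 0.06 F [ 1.1 -0.6  1.9] w 6.04
dp [-2.000e-02 -4.040e+00  4.265e+01] rot [0.388 0.001 0.001]
```

```bash
python3 -m creep '[{"grip":6,"dp":[0,-4,42.6],"rotation":[0.388,0,0]},{"grip":6,"dp":[0,-4,42.6],"rotation":[0.388,0,0]},{"grip":6,"dp":[0,-4,42.6],"rotation":[0.388,0,0]},{"grip":6,"dp":[0,-4,42.6],"rotation":[0.388,0,0]},{"grip":6,"dp":[0,-4,42.6],"rotation":[0.388,0,0]}]'; python3 goto.py .549 .02 .245 7
```

```text
time: 0.93
tool_pos: [0.4612, 0.2217, 0.245]
tcp_rot: [1.115, 1.267, -1.115]
wrist_force: [0.8, 0.7, 0.5]
width: 0.707
t 0.93 tcp [0.4612 0.2217 0.245 ] yaw 7.3 tilt 0.02 F [0.8 0.7 0.5] w 6.04
dp [ 0.    6.15 21.13] rot [0.005 0.    0.   ]
```

```bash
python3 goto.py .549 .02 .235 7
```

```text
t 0.93 tcp [0.4612 0.2217 0.245 ] yaw 7.3 tilt 0.02 F [0.8 0.7 0.5] w 6.04
dp [ 1.    6.15 21.13] rot [0.005 0.    0.   ]
```

```bash
python3 -m creep '[{"grip":6,"dp":[1,6.2,19],"rotation":[0.005,0,0]},{"grip":6,"dp":[1,6.2,19],"rotation":[0.005,0,0]},{"grip":6,"dp":[1,6.2,19],"rotation":[0.005,0,0]},{"grip":6,"dp":[1,6.2,19],"rotation":[0.005,0,0]},{"grip":6,"dp":[1,6.2,19],"rotation":[0.005,0,0]}]' && python3 -m creep '[{"grip":6,"dp":[0,0,0],"rotation":[0,0,0]},{"grip":6,"dp":[0,0,0],"rotation":[0,0,0]}]'; python3 - <<'E'
from h import *
go([.549,.02,.235],7)
im,d,cal=cam("wrist"); np.savez("w1",im=im,d=d,**{k:np.array(v) for k,v in cal.items()}); save("pics/w1.png",cv2.resize(im,None,fx=1.5,fy=1.5,interpolation=cv2.INTER_CUBIC))
E
```

```text
time: 1.35
tool_pos: [0.5473, 0.0404, 0.2348]
tcp_rot: [1.118, 1.264, -1.119]
wrist_force: [-0.2, 1.0, 0.1]
width: 0.7
time: 1.52
tool_pos: [0.547, 0.0416, 0.2345]
tcp_rot: [1.121, 1.265, -1.122]
wrist_force: [-1.2, 0.4, 0.2]
width: 0.702
t 1.52 tcp [0.547  0.0416 0.2345] yaw 6.83 tilt 0.09 F [-1.2  0.4  0.2] w 5.99
dp [-0.05 -0.05  2.17] rot [-0.003 -0.     0.001]
```

View pics/w1.png

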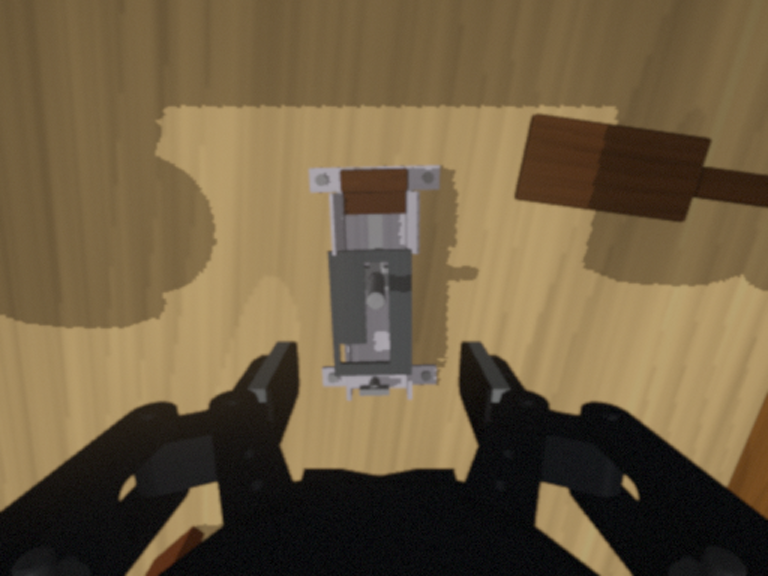

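```bash
python3 - <<'E'
from h import *
D=np.load("w1.npz"); P=cloud(D['d'],D); im=D['im']
save("pics/w1c.png",cv2.resize(im[100:275,195:305],None,fx=5,fy=5,interpolation=cv2.INTER_CUBIC)[:, :][:800])
Q=P.reshape(-1,3); C=im.reshape(-1,3)
reg=(abs(Q[:,0]-.55)<.06)&(Q[:,1]>-.11)&(Q[:,1]<.13)
for k,lo,hi in(("plate",.032,.038),("stop",.0395,.0445),("post",.06,.09),("all",.022,.05)):
    m=reg&(Q[:,2]>lo)&(Q[:,2]<hi); q=Q[m]; print(k,m.sum(),q.mean(0).round(4),q.min(0).round(4),q.max(0).round(4),cv2.minAreaRect((q[:,:2]*1000).astype(np.float32)))
E
```

```text
plate 3927 [0.5453 0.0018 0.035 ] [ 0.5018 -0.0789  0.032 ] [0.5881 0.1009 0.038 ] ((546.3826293945312, 10.005126953125), (75.48487091064453, 173.1374969482422), 7.966127395629883)
stop 741 [0.5358 0.0999 0.0419] [ 0.509  -0.069   0.0395] [0.5613 0.1166 0.0445] ((544.8778076171875, 22.565017700195312), (51.324954986572266, 183.28384399414062), 6.838101863861084)
post 175 [0.5467 0.0241 0.0801] [0.5403 0.0158 0.0609] [0.5532 0.0286 0.0869] ((546.7346801757812, 22.260587692260742), (12.591300010681152, 12.823091506958008), 4.401895046234131)
all 5876 [0.5431 0.0259 0.0346] [ 0.5018 -0.0963  0.022 ] [0.5924 0.1173 0.05  ] ((545.2565307617188, 10.139350891113281), (74.72502136230469, 209.6488800048828), 5.716297149658203)
```

View pics/w1c.png

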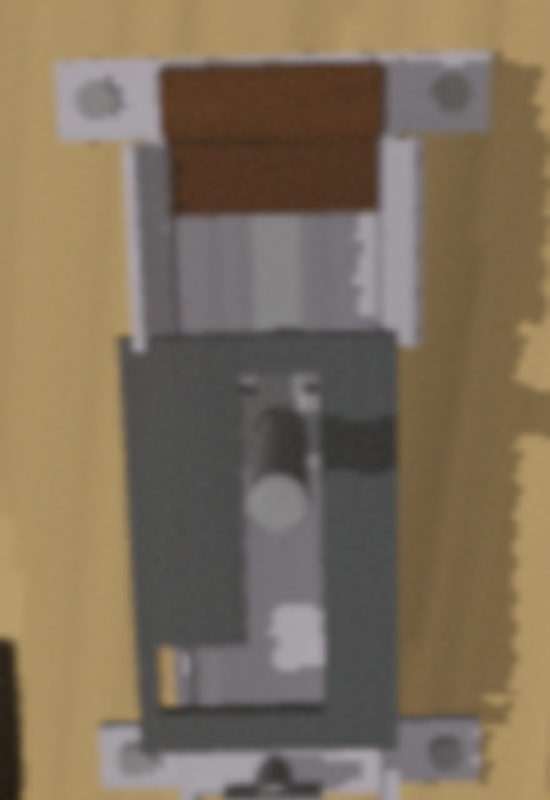

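```bash
cat >> h.py <<'E'
def ray(cal,u,v,z):
    Rm=R.from_rotvec(np.array(cal['rvec']).ravel()).as_matrix(); C=-Rm.T@np.array(cal['tvec']).ravel()
    d=Rm.T@np.array([(u-cal['cx'])/cal['fx'],(v-cal['cy'])/cal['fy'],1]); return C+d*(z-C[2])/d[2]
E
python3 - <<'E'
from h import *
D=np.load("w1.npz")
# crop scaled by 5 w/ cubic: src=(px+.5)/5-.5+off
f=lambda p,z: ray(D,(p[0]+.5)/5-.5+195,(p[1]+.5)/5-.5+100,z)
for n,p,z in [("plTL",(120,338),.035),("plBL",(142,750),.035),("plTR",(398,332),.035),("plBR",(400,750),.035),("stL",(164,140),.042),("stR",(385,140),.042),("stBL",(162,65),.042),("stBR",(384,65),.042),("stfL",(175,212),.006),("stfR",(377,212),.006),("post",(276,503),.085),("slotL",(245,480),.035),("slotR",(325,480),.035),("slotR2",(327,705),.035),("slotendL",(160,710),.035),("lipL",(158,645),.035),("lipR",(245,642),.035),("footTL",(55,60),.004),("footTR",(492,53),.004)]:
    print(n,(f(p,z)*1000).round(1))
E
```

```text
plTL [504.2  44.   35. ]
plBL [519.7 -67.7  35. ]
plTR [572.3  53.7  35. ]
plBR [589.  -59.3  35. ]
stL [511.1  93.2  42. ]
stR [562.2  99.4  42. ]
stBL [509.  109.9  42. ]
stBR [559.7 115.9  42. ]
stfL [512.6  73.5   6. ]
stfR [565.3  79.8   6. ]
post [546.2  21.8  85. ]
slotL [539.   11.3  35. ]
slotR [559.2  13.7  35. ]
slotR2 [567.7 -48.5  35. ]
slotendL [523.5 -55.3  35. ]
lipL [521.2 -36.6  35. ]
lipR [543.9 -33.   35. ]
footTL [478.1 107.9   4. ]
footTR [589.2 123.    4. ]
```

The wrist view shows the rack with its end stop at the top (375,190), the post top at (376,300) and the notch on the left at (352,355). Fitted rack pose: origin about (0.5366, 0.0963), rack x at 97.5°. The post is at (0.5463, 0.0218), and the slot end should be at follower ≈ 0.066. Next I'll descend on the post with the jaws across y.

```bash
python3 goto.py .5465 .0217 .066 7.5;  python3 -m creep '[{"grip":6,"dp":[2,0,1],"rotation":[0.01,0,0]},{"grip":5,"dp":[6,0,2],"rotation":[0.012,0,0]},{"grip":5,"dp":[10,-0.03,2],"rotation":[0.012,0,0]},{"grip":5,"dp":[13,-0.03,2],"rotation":[0.012,0,0]},{"grip":5,"dp":[15,-0.03,2],"rotation":[0.012,0,0]}]'; python3 goto.py .5465 .0217 .066 7.5
```

```text
t 1.57 tcp [0.5465 0.0428 0.2346] yaw 6.93 tilt 0.1 F [-0.7  0.4 -0.9] w 6.0
dp [16.86 -0.23  2.11] rot [-0.01  -0.001  0.002]
time: 1.98
tool_pos: [0.5457, 0.0251, 0.0815]
tcp_rot: [1.124, 1.265, -1.129]
wrist_force: [-0.4, 0.1, -0.6]
width: 0.588
t 1.98 tcp [0.5457 0.0251 0.0815] yaw 6.47 tilt 0.32 F [-0.4  0.1 -0.6] w 5.02
dp [1.55 0.05 0.35] rot [-0.018 -0.001  0.005]
```

```bash
python3 -m creep '[{"grip":5,"dp":[1.4,0.05,0.35],"rotation":[-0.018,0,0.004]},{"grip":5,"dp":[1.5,0.05,0.35],"rotation":[-0.018,0,0.004]},{"grip":5,"dp":[1.5,0.05,0.35],"rotation":[-0.018,0,0.004]}]'; python3 goto.py .5465 .0217 .066 7.5
python3 - <<'E'
from h import *
im,d,cal=cam("wrist");save("pics/w2.png",cv2.resize(im,None,fx=1.5,fy=1.5))
E
```

```text
time: 2.23
tool_pos: [0.5485, 0.0214, 0.0694]
tcp_rot: [1.114, 1.268, -1.112]
wrist_force: [0.1, 0.3, 0.6]
width: 0.589
t 2.23 tcp [0.5485 0.0214 0.0694] yaw 7.46 tilt 0.08 F [0.1 0.3 0.6] w 5.03
dp [ 0.34 -0.19 -0.06] rot [-0.001 -0.001 -0.001]
```

View pics/w2.png

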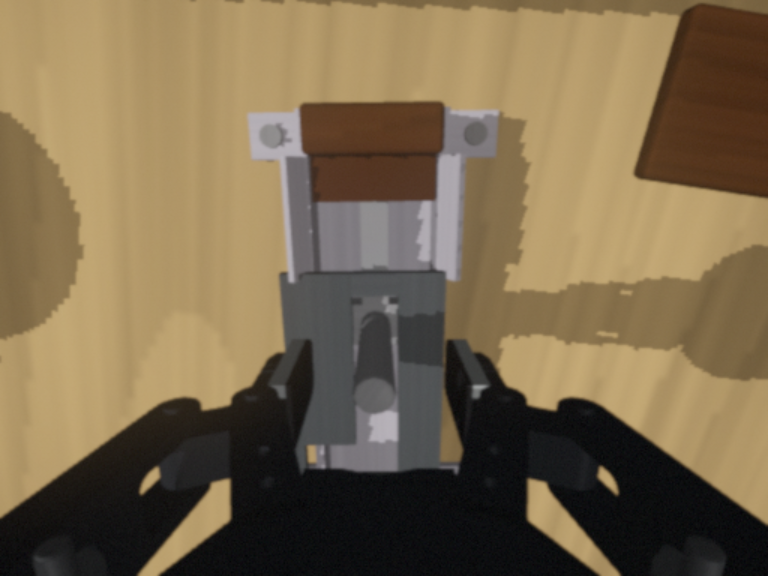

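The post top (375,395) is centred between the pads (305 and 452). Closing now.

```bash
python3 -m creep '[{"grip":3,"dp":[0.3,0,0],"rotation":[0,0,0]},{"grip":1,"dp":[0.3,0,0],"rotation":[0,0,0]},{"grip":0.5,"dp":[0.3,0,0],"rotation":[0,0,0]},{"grip":0.5,"dp":[0.3,0,0],"rotation":[0,0,0]},{"grip":0.5,"dp":[0.3,0,0],"rotation":[0,0,0]}]' 50; python3 -m creep '[{"grip":0.5,"dp":[0,0,0],"rotation":[0,0,0]},{"grip":0.5,"dp":[0,0,0],"rotation":[0,0,0]}]';python3 goto.py .5465 .0217 .066 7.5
```

```text
time: 2.7
tool_pos: [0.5485, 0.02, 0.0685]
tcp_rot: [1.114, 1.267, -1.113]
wrist_force: [-6.8, 0.5, 8.2]
width: 0.15
time: 2.87
tool_pos: [0.5484, 0.02, 0.0685]
tcp_rot: [1.114, 1.267, -1.113]
wrist_force: [-7.7, 0.5, 8.8]
width: 0.146
t 2.87 tcp [0.5484 0.02   0.0685] yaw 7.39 tilt 0.05 F [-7.7  0.5  8.8] w 1.25
dp [ 0.25 -0.17 -0.2 ] rot [-0.002 -0.    -0.001]
```

```bash
python3 -m creep '[{"grip":0.5,"dp":[-0.1,-0.1,0],"rotation":[0,0,0]},{"grip":0.5,"dp":[-0.1,-0.1,0],"rotation":[0,0,0]},{"grip":0.5,"dp":[-0.1,-0.1,0],"rotation":[0,0,0]}]';python3 goto.py .5465 .0217 .066 7.5
```

```text
time: 3.12
tool_pos: [0.5484, 0.02, 0.0686]
tcp_rot: [1.116, 1.266, -1.111]
wrist_force: [-3.4, 1.9, 3.6]
width: 0.143
t 3.12 tcp [0.5484 0.02   0.0686] yaw 7.38 tilt 0.17 F [-3.4  1.9  3.6] w 1.22
dp [ 0.26 -0.16 -0.19] rot [-0.002 -0.    -0.003]
```

```bash
python3 -m creep '[{"grip":0.5,"dp":[-0.07,-0.07,0.4],"rotation":[0,0,0]},{"grip":0.5,"dp":[-0.07,-0.07,0.9],"rotation":[0,0,0]},{"grip":0.5,"dp":[-0.07,-0.07,1.4],"rotation":[0,0,0]},{"grip":0.5,"dp":[-0.07,-0.07,1.8],"rotation":[0,0,0]},{"grip":0.5,"dp":[-0.07,-0.07,2],"rotation":[0,0,0]}]';python3 goto.py .5465 .0217 .066 7.5
```

```text
time: 3.53
tool_pos: [0.5508, 0.0009, 0.0687]
tcp_rot: [1.118, 1.266, -1.11]
wrist_force: [-1.4, 6.2, -1.8]
width: 0.146
t 3.53 tcp [0.5508 0.0009 0.0687] yaw 7.34 tilt 0.27 F [-1.4  6.2 -1.8] w 1.24
dp [ 0.27 -0.16 -2.12] rot [-0.003 -0.002 -0.004]
```

```bash
python3 -m creep '[{"grip":0.5,"dp":[0,0,0.7],"rotation":[0,0,0]},{"grip":0.5,"dp":[0,0,1.4],"rotation":[0,0,0]},{"grip":0.5,"dp":[0,0,2.1],"rotation":[0,0,0]},{"grip":0.5,"dp":[0,0,2.7],"rotation":[0,0,0]},{"grip":0.5,"dp":[0,0,3],"rotation":[0,0,0]}]';python3 goto.py .5465 .0217 .066 7.5; python3 -m creep '[{"grip":0.5,"dp":[0,0,0.2],"rotation":[0,0,0]},{"grip":0.5,"dp":[0,0,0.4],"rotation":[0,0,0]},{"grip":0.5,"dp":[0,0,0.6],"rotation":[0,0,0]}]';python3 goto.py .5465 .0217 .066 7.5
```

```text
time: 3.95
tool_pos: [0.5549, -0.0285, 0.0687]
tcp_rot: [1.119, 1.266, -1.11]
wrist_force: [0.3, 8.3, -2.8]
width: 0.15
t 3.95 tcp [ 0.5549 -0.0285  0.0687] yaw 7.32 tilt 0.32 F [ 0.3  8.3 -2.8] w 1.28
dp [ 0.28 -0.2  -5.08] rot [-0.003 -0.003 -0.005]
time: 4.2
tool_pos: [0.5557, -0.0339, 0.0687]
tcp_rot: [1.119, 1.266, -1.11]
wrist_force: [0.1, 8.7, -2.5]
width: 0.151
t 4.2 tcp [ 0.5557 -0.0339  0.0687] yaw 7.33 tilt 0.33 F [ 0.1  8.7 -2.5] w 1.29
dp [ 0.28 -0.2  -5.64] rot [-0.003 -0.003 -0.005]
```

```bash
for i in 1; do python3 -m creep '[{"grip":0.5,"dp":[0,0,0.1],"rotation":[0,0,0]},{"grip":0.5,"dp":[0,0,0.2],"rotation":[0,0,0]},{"grip":0.5,"dp":[0,0,0.3],"rotation":[0,0,0]}]';  python3 -m creep '[{"grip":0.5,"dp":[0,0,0.1],"rotation":[0,0,0]},{"grip":0.5,"dp":[0,0,0.2],"rotation":[0,0,0]},{"grip":0.5,"dp":[0,0,0.3],"rotation":[0,0,0]}]'; done
```

```text
time: 4.45
tool_pos: [0.5561, -0.0368, 0.0687]
tcp_rot: [1.119, 1.266, -1.109]
wrist_force: [0.7, 8.4, -2.3]
width: 0.143
time: 4.7
tool_pos: [0.5565, -0.0397, 0.0686]
tcp_rot: [1.119, 1.266, -1.109]
wrist_force: [0.1, 9.5, -1.4]
width: 0.14
```

```bash
python3 -m creep '[{"grip":0.5,"dp":[0,0,0.1],"rotation":[0,0,0]},{"grip":0.5,"dp":[0,0,0.2],"rotation":[0,0,0]},{"grip":0.5,"dp":[0,0,0.2],"rotation":[0,0,0]}]'
```

```text
time: 4.95
tool_pos: [0.5568, -0.0418, 0.0687]
tcp_rot: [1.119, 1.266, -1.109]
wrist_force: [0.3, 8.8, -1.5]
width: 0.149
```

Follower ≈ 0.0624, so I'm close to the predicted end. Continuing in small steps.

```bash
python3 -m creep '[{"grip":0.5,"dp":[0,0,0.1],"rotation":[0,0,0]},{"grip":0.5,"dp":[0,0,0.15],"rotation":[0,0,0]},{"grip":0.5,"dp":[0,0,0.15],"rotation":[0,0,0]}]' | grep -v rot; python3 -m creep '[{"grip":0.5,"dp":[0,0,0.1],"rotation":[0,0,0]},{"grip":0.5,"dp":[0,0,0.15],"rotation":[0,0,0]},{"grip":0.5,"dp":[0,0,0.15],"rotation":[0,0,0]}]' | grep -v rot
```

```text
time: 5.2
tool_pos: [0.557, -0.0432, 0.0687]
wrist_force: [-0.2, 8.7, -1.7]
width: 0.148
time: 5.45
tool_pos: [0.5571, -0.0447, 0.0686]
wrist_force: [-0.7, 9.3, -1.6]
width: 0.149
```

```bash
python3 -m creep '[{"grip":0.5,"dp":[0,0,0.1],"rotation":[0,0,0]},{"grip":0.5,"dp":[0,0,0.15],"rotation":[0,0,0]},{"grip":0.5,"dp":[0,0,0.15],"rotation":[0,0,0]}]' | grep -v rot
```

```text
time: 5.7
tool_pos: [0.5573, -0.0461, 0.0687]
wrist_force: [0.8, 9.2, -1.3]
width: 0.147
```

```bash
python3 -m creep '[{"grip":0.5,"dp":[0,0,0.1],"rotation":[0,0,0]},{"grip":0.5,"dp":[0,0,0.15],"rotation":[0,0,0]},{"grip":0.5,"dp":[0,0,0.15],"rotation":[0,0,0]}]' | grep -v rot
```

```text
time: 5.95
tool_pos: [0.5574, -0.0467, 0.0687]
wrist_force: [-0.3, 12.3, -0.6]
width: 0.146
```

Slot end felt at follower ≈ 0.067 (12.3 N). I'll back off 3 mm, then step sideways.

```bash
python3 -m creep '[{"grip":0.5,"dp":[0,0,-0.15],"rotation":[0,0,0]},{"grip":0.5,"dp":[0,0,-0.3],"rotation":[0,0,0]},{"grip":0.5,"dp":[0,0,-0.3],"rotation":[0,0,0]}]' | grep -v rot;  python3 -m creep '[{"grip":0.5,"dp":[0,-0.3,0],"rotation":[0,0,0]},{"grip":0.5,"dp":[0,-0.6,0],"rotation":[0,0,0]},{"grip":0.5,"dp":[0,-0.9,0],"rotation":[0,0,0]},{"grip":0.5,"dp":[0,-1.1,0],"rotation":[0,0,0]},{"grip":0.5,"dp":[0,-1.1,0],"rotation":[0,0,0]}]' | grep -v rot
```

```text
time: 6.2
tool_pos: [0.5571, -0.0444, 0.0687]
wrist_force: [0.2, 9.7, -1.9]
width: 0.143
time: 6.62
tool_pos: [0.5458, -0.0461, 0.0687]
wrist_force: [-1.0, 8.9, -0.8]
width: 0.143
```

```bash
python3 -m creep '[{"grip":0.5,"dp":[0,-0.3,0],"rotation":[0,0,0]},{"grip":0.5,"dp":[0,-0.55,0],"rotation":[0,0,0]},{"grip":0.5,"dp":[0,-0.7,0],"rotation":[0,0,0]},{"grip":0.5,"dp":[0,-0.7,0],"rotation":[0,0,0]}]' | grep -v rot;python3 -m creep '[{"grip":0.5,"dp":[0,-0.1,0],"rotation":[0,0,0]},{"grip":0.5,"dp":[0,-0.1,0],"rotation":[0,0,0]}]' | grep -v rot
```

```text
time: 6.95
tool_pos: [0.539, -0.0471, 0.0687]
wrist_force: [-1.4, 8.0, -0.6]
width: 0.147
time: 7.12
tool_pos: [0.5384, -0.0472, 0.0686]
wrist_force: [1.7, 9.8, -2.9]
width: 0.144
```

```bash
python3 -m creep '[{"grip":0.5,"dp":[0,-0.08,0],"rotation":[0,0,0]},{"grip":0.5,"dp":[0,-0.08,0],"rotation":[0,0,0]}]' | grep -v rot;python3 -m creep '[{"grip":0.5,"dp":[0,-0.05,-0.15],"rotation":[0,0,0]},{"grip":0.5,"dp":[0,0.05,-0.25],"rotation":[0,0,0]},{"grip":0.5,"dp":[0,0.05,-0.25],"rotation":[0,0,0]}]' | grep -v rot
```

```text
time: 7.28
tool_pos: [0.5384, -0.0472, 0.0687]
wrist_force: [2.4, 9.7, -4.3]
width: 0.141
time: 7.53
tool_pos: [0.5381, -0.0446, 0.0686]
wrist_force: [1.0, 9.0, -2.7]
width: 0.148
```

```bash
python3 -m creep '[{"grip":0.5,"dp":[0,0,-0.05],"rotation":[0,0,0]},{"grip":0.5,"dp":[0,0,-0.1],"rotation":[0,0,0]},{"grip":0.5,"dp":[0,0,-0.1],"rotation":[0,0,0]}]' | grep -v rot;python3 -m creep '[{"grip":0.5,"dp":[0,0,-0.1],"rotation":[0,0,0]},{"grip":0.5,"dp":[0,0,-0.1],"rotation":[0,0,0]},{"grip":0.5,"dp":[0,0,-0.1],"rotation":[0,0,0]}]' | grep -v rot
```

```text
time: 7.78
tool_pos: [0.538, -0.044, 0.0687]
wrist_force: [1.9, 7.7, -3.3]
width: 0.144
time: 8.03
tool_pos: [0.538, -0.0439, 0.0687]
wrist_force: [1.8, 6.0, -4.0]
width: 0.145
```

```bash
python3 -m creep '[{"grip":0.5,"dp":[0,0,-0.1],"rotation":[0,0,0]},{"grip":0.5,"dp":[0,0,-0.1],"rotation":[0,0,0]}]' | grep -v rot;python3 -m creep '[{"grip":1.6,"dp":[0,0,0],"rotation":[0,0,0]},{"grip":2.5,"dp":[0,0,0],"rotation":[0,0,0]},{"grip":4,"dp":[0,0,0],"rotation":[0,0,0]},{"grip":5,"dp":[0,0,0],"rotation":[0,0,0]},{"grip":5,"dp":[0,0,0],"rotation":[0,0,0]}]' | grep -v rot
python3 - <<'E'
from h import *
im,d,cal=cam("wrist");save("pics/w3.png",cv2.resize(im,None,fx=1.5,fy=1.5)); go([.48,-.29,.2],7)
E
```

```text
time: 8.2
tool_pos: [0.538, -0.0437, 0.0688]
wrist_force: [3.8, 2.3, -6.3]
width: 0.141
time: 8.62
tool_pos: [0.5372, -0.0441, 0.0693]
wrist_force: [0.2, -0.3, 0.3]
width: 0.587
t 8.67 tcp [ 0.5372 -0.044   0.0692] yaw 7.38 tilt 0.25 F [ 0.2 -0.8 -0.5] w 4.96
dp [-13.11  -8.77  23.67] rot [ 0.007  0.    -0.004]
```

View pics/w3.png

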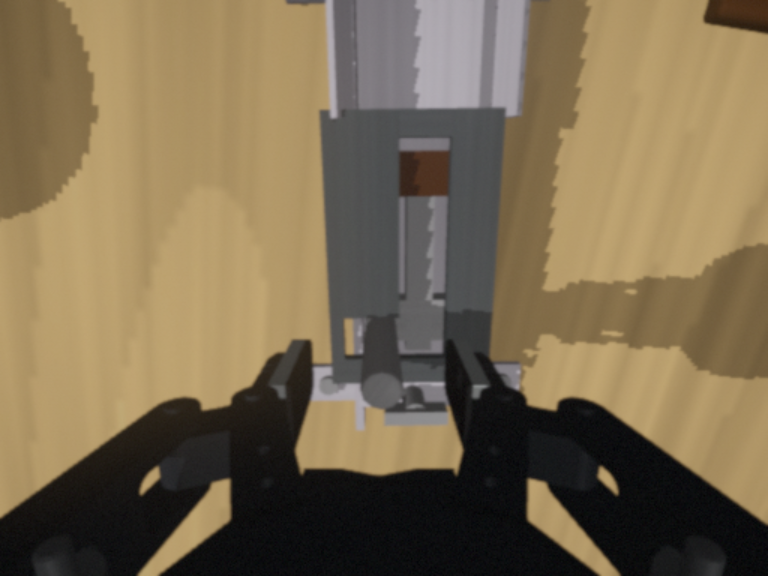

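The post stands hooked in the notch (base ~(375,320)), and the follower's brown face is well back at (425,173). Now I'll rise and go above the tile stand for a close look.

```bash
python3 -m creep '[{"grip":5,"dp":[-4,0,0],"rotation":[0,0,0]},{"grip":5,"dp":[-8,0,0],"rotation":[0,0,0]},{"grip":5,"dp":[-12,-2,3],"rotation":[-0.12,0,0]},{"grip":5,"dp":[-15,-3,7],"rotation":[-0.24,0,0]},{"grip":5,"dp":[-17,-4,11],"rotation":[-0.36,0,0]}]' | grep -v rot; python3 goto.py .486 -.29 .24 81
```

```text
time: 9.08
tool_pos: [0.5143, -0.1362, 0.2293]
wrist_force: [1.1, -0.4, -0.3]
width: 0.584
t 9.08 tcp [ 0.5143 -0.1362  0.2293] yaw 28.34 tilt 0.44 F [ 1.1 -0.4 -0.3] w 4.99
dp [-1.08 -9.78 12.19] rot [-0.919  0.007 -0.004]
```

```bash
python3 -m creep '[{"grip":5,"dp":[-1,-2.5,3],"rotation":[-0.12,0,0]},{"grip":5,"dp":[-1,-5,6],"rotation":[-0.24,0,0]},{"grip":5,"dp":[-1,-8,10],"rotation":[-0.36,0,0]},{"grip":5,"dp":[-1,-9.5,12],"rotation":[-0.48,0,0]},{"grip":5,"dp":[-1,-9.5,12],"rotation":[-0.6,0,0]}]' | grep -v rot; python3 goto.py .486 -.29 .24 81;  python3 -m creep '[{"grip":5,"dp":[0,0,0],"rotation":[-0.12,0,0]},{"grip":5,"dp":[0,0,0],"rotation":[-0.24,0,0]},{"grip":5,"dp":[0,0,0],"rotation":[-0.32,0,0]},{"grip":5,"dp":[0,0,0],"rotation":[-0.32,0,0]}]' | grep -v rot; python3 goto.py .486 -.29 .24 81
python3 - <<'E'
from h import *
im,d,cal=cam("wrist"); np.savez("w4",im=im,d=d,**{k:np.array(v) for k,v in cal.items()}); save("pics/w4.png",cv2.resize(im,None,fx=1.5,fy=1.5,interpolation=cv2.INTER_CUBIC))
E
```

```text
time: 9.5
tool_pos: [0.4846, -0.2924, 0.2363]
wrist_force: [0.4, 0.1, -0.1]
width: 0.585
t 9.5 tcp [ 0.4846 -0.2924  0.2363] yaw 61.67 tilt 0.32 F [ 0.4  0.1 -0.1] w 5.0
dp [-0.37  0.28  0.01] rot [-0.337  0.005  0.002]
time: 9.83
tool_pos: [0.4856, -0.2866, 0.2357]
wrist_force: [0.7, 0.8, -0.5]
width: 0.582
t 9.83 tcp [ 0.4856 -0.2866  0.2357] yaw 80.0 tilt 0.21 F [ 0.7  0.8 -0.5] w 4.97
dp [-0.43 -0.32  0.1 ] rot [-0.017  0.004 -0.001]
```

View pics/w4.png

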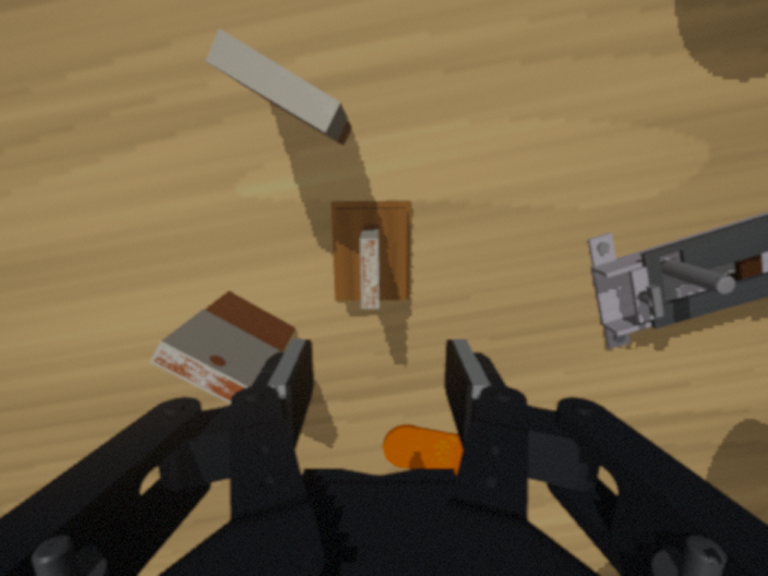

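```bash
python3 - <<'E'
from h import *
D=np.load("w4.npz"); Q=cloud(D['d'],D).reshape(-1,3)
for k,c,lo,hi,r in(("tile",(.486,-.292),.084,.097,.04),("stand",(.486,-.292),.021,.027,.06),("decA",(.525,-.405),.03,.2,.06),("decB",(.363,-.31),.03,.2,.06)):
    m=(abs(Q[:,:2]-c).max(1)<r)&(Q[:,2]>lo)&(Q[:,2]<hi); q=Q[m]; 
    print(k,m.sum(),q.mean(0).round(4),q.min(0).round(3),q.max(0).round(3)); r=cv2.minAreaRect((q[:,:2]*1000).astype(np.float32)); print(r, cv2.boxPoints(r).round(1).tolist())
for p in [(360,232),(378,231),(380,307),(361,308)]:
    print((ray(D,(p[0]+.5)/1.5-.5,(p[1]+.5)/1.5-.5,.091)*1000).round(1))
E
```

```text
tile 582 [ 0.4823 -0.2925  0.0909] [ 0.457 -0.303  0.086] [ 0.509 -0.283  0.093]
((483.06488037109375, -292.9681701660156), (12.393951416015625, 50.542999267578125), 80.00375366210938) [[457.1000061035156, -294.70001220703125], [506.8999938964844, -303.5], [509.0, -291.29998779296875], [459.29998779296875, -282.5]]
stand 2180 [ 0.4803 -0.2923  0.024 ] [ 0.439 -0.328  0.021] [ 0.527 -0.258  0.027]
((483.560791015625, -293.0360107421875), (59.47658920288086, 80.15660858154297), 80.63238525390625) [[439.20001220703125, -315.8999938964844], [518.2999877929688, -328.8999938964844], [527.9000244140625, -270.20001220703125], [448.8999938964844, -257.20001220703125]]
decA 3447 [ 0.5189 -0.4099  0.0933] [ 0.496 -0.443  0.03 ] [ 0.547 -0.379  0.125]
((526.046630859375, -410.4759216308594), (72.45375061035156, 19.56107521057129), 49.1245231628418) [[494.8999938964844, -431.5], [509.70001220703125, -444.29998779296875], [557.0999755859375, -389.5], [542.4000244140625, -376.70001220703125]]
decB 2477 [ 0.3623 -0.3211  0.1174] [ 0.331 -0.357  0.031] [ 0.39  -0.289  0.125]
((360.44879150390625, -322.9883117675781), (73.21359252929688, 18.178476333618164), 50.391357421875) [[330.1000061035156, -345.3999938964844], [344.1000061035156, -357.0], [390.79998779296875, -300.6000061035156], [376.79998779296875, -289.0]]
[ 453.3 -294.    91. ]
[ 454.7 -281.9   91. ]
[ 508.4 -289.9   91. ]
[ 506.8 -303.4   91. ]
```

```bash
python3 goto.py .484 -.292 .07 80.3; python3 -m creep '[{"grip":4.5,"dp":[2,-0.56,0],"rotation":[-0.005,0.004,0]},{"grip":4.5,"dp":[5,-0.56,-0.1],"rotation":[-0.005,0.004,0]},{"grip":4.5,"dp":[8.5,-0.56,-0.1],"rotation":[-0.005,0.004,0]},{"grip":4.5,"dp":[11,-0.56,-0.1],"rotation":[-0.005,0.004,0]},{"grip":4.5,"dp":[12.5,-0.56,-0.1],"rotation":[-0.005,0.004,0]}]' | grep -v rot
python3 - <<'E'
from h import *
go([.484,-.292,.07],80.3)
im,d,cal=cam("wrist"); np.savez("w5",im=im,d=d,**{k:np.array(v) for k,v in cal.items()}); save("pics/w5.png",cv2.resize(im,None,fx=1.5,fy=1.5,interpolation=cv2.INTER_CUBIC))
E
```

```text
t 9.88 tcp [ 0.4857 -0.2865  0.2357] yaw 79.8 tilt 0.22 F [ 0.4 -0.4  0.6] w 4.99
dp [16.57 -0.59 -0.13] rot [-0.009  0.004 -0.001]
time: 10.3
tool_pos: [0.4824, -0.2902, 0.1072]
wrist_force: [0.1, -0.1, -0.2]
width: 0.523
t 10.3 tcp [ 0.4824 -0.2902  0.1072] yaw 80.06 tilt 0.33 F [ 0.1 -0.1 -0.2] w 4.47
dp [ 3.71 -0.16  0.2 ] rot [-0.004 -0.005 -0.003]
```

View pics/w5.png

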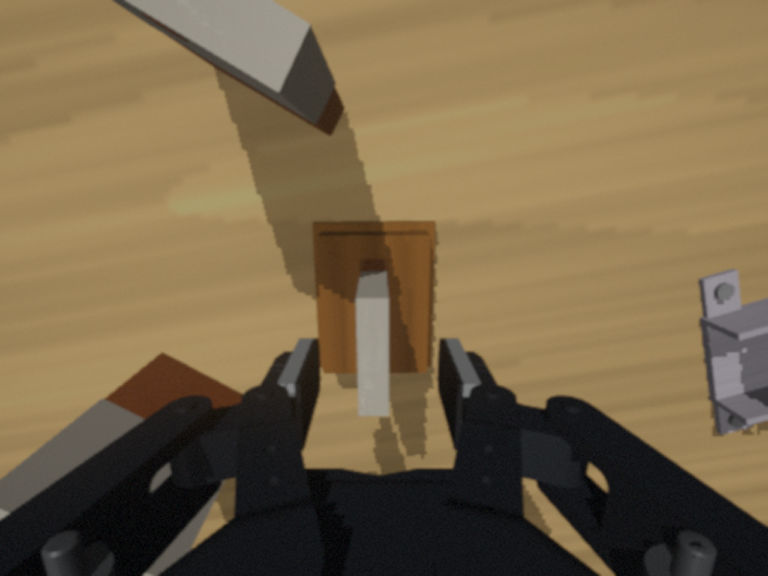

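```bash
python3 -m creep '[{"grip":4.5,"dp":[1.5,-0.1,0.15],"rotation":[0,-0.004,0]},{"grip":4.5,"dp":[3,-0.1,0.15],"rotation":[0,-0.004,0]},{"grip":4.5,"dp":[3.6,-0.1,0.15],"rotation":[0,-0.004,0]},{"grip":4.5,"dp":[3.6,-0.1,0.15],"rotation":[0,-0.004,0]}]' | grep -v rot;  python3 -m creep '[{"grip":3,"dp":[0,0,0],"rotation":[0,0,0]},{"grip":1.5,"dp":[0,0,0],"rotation":[0,0,0]},{"grip":0.5,"dp":[0,0,0],"rotation":[0,0,0]},{"grip":0.5,"dp":[0,0,0],"rotation":[0,0,0]},{"grip":0.5,"dp":[0,0,0],"rotation":[0,0,0]}]' 35 | grep -v rot; python3 goto.py .484 -.292 .07 80.3
```

```text
time: 10.68
tool_pos: [0.4848, -0.2921, 0.0736]
wrist_force: [-0.3, 0.5, 1.0]
width: 0.523
time: 11.1
tool_pos: [0.4868, -0.2935, 0.0762]
wrist_force: [0.2, -0.1, 4.7]
width: 0.136
t 11.1 tcp [ 0.4868 -0.2935  0.0762] yaw 80.2 tilt 0.36 F [ 0.2 -0.1  4.7] w 1.16
dp [ 0.62  0.1  -0.3 ] rot [-0.002  0.006 -0.   ]
```

```bash
python3 -m creep '[{"grip":0.5,"dp":[-0.5,0,0],"rotation":[0,0,0]},{"grip":0.5,"dp":[-2.5,0,0],"rotation":[0,0,0]},{"grip":0.5,"dp":[-5.5,0,0],"rotation":[0,0,0]},{"grip":0.5,"dp":[-9,0,0],"rotation":[0,0,0]},{"grip":0.5,"dp":[-12,0,0],"rotation":[0,0,0]}]' | grep -v rot
python3 - <<'E'
from h import *
go([.5374,.075,.2],97.5)
im,d,cal=cam("wrist"); np.savez("w6",im=im,d=d,**{k:np.array(v) for k,v in cal.items()}); save("pics/w6.png",cv2.resize(im,None,fx=1.5,fy=1.5,interpolation=cv2.INTER_CUBIC))
E
```

```text
time: 11.52
tool_pos: [0.4847, -0.2926, 0.196]
wrist_force: [0.9, -0.8, -0.4]
width: 0.131
t 11.52 tcp [ 0.4847 -0.2926  0.196 ] yaw 80.2 tilt 0.18 F [ 0.9 -0.8 -0.4] w 1.12
dp [-0.34 37.12 -1.06] rot [-0.302  0.003 -0.001]
```

View pics/w6.png

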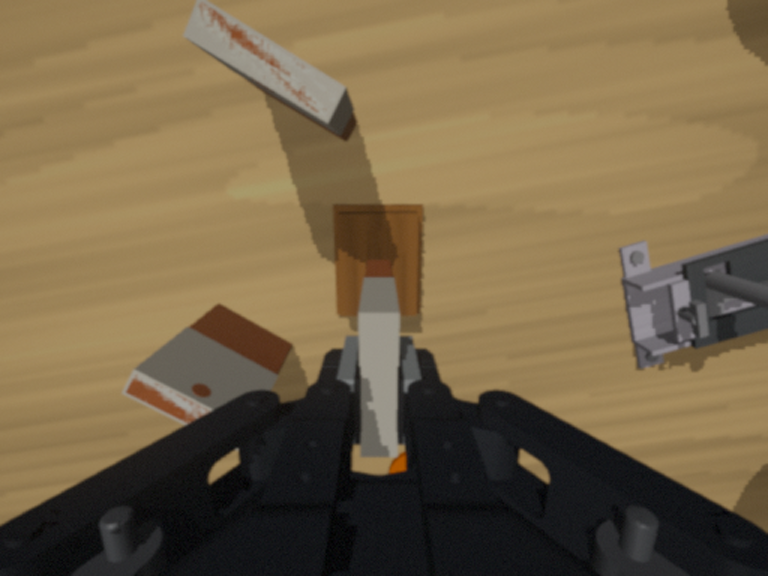

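```bash
python3 - <<'E'
from h import *
D=np.load("w6.npz"); s=bot.read_state(); M=R.from_rotvec(s['tcp_rot']).as_matrix(); P=cloud(D['d'],D)
print(s['tool_pos'])
for p in [(380,312),(380,380),(380,456),(379,290)]:
    u,v=(p[0]+.5)/1.5-.5,(p[1]+.5)/1.5-.5
    w=P[int(round(v)),int(round(u))]; r=ray(D,u,v,s['tool_pos'][2]+.0148)
    print(p,w.round(4),"tool",(M.T@(w-s['tool_pos'])*1000).round(1),"ray",(M.T@(r-s['tool_pos'])*1000).round(1))
E
```

```text
[ 0.48820757 -0.29489789  0.20358389]
(380, 312) [ 0.4569 -0.2878  0.2089] tool [ -5.8   1.6 -32. ] ray [-15.3   1.6 -35.2]
(380, 380) [ 0.4785 -0.2915  0.2104] tool [ -7.    1.6 -10. ] ray [-15.    1.7 -14.2]
(380, 456) [ 0.5053 -0.2961  0.2119] tool [-8.1  1.7 17.1] ray [-14.6   1.7  12. ]
(379, 290) [ 0.4566 -0.2882  0.1849] tool [ 18.3   1.3 -32.5] ray [-15.4   1.3 -41.6]
```

```bash
python3 goto.py .5439 .0849 .205 97.5; python3 -m creep '[{"grip":0.5,"dp":[0,3,0],"rotation":[-0.05,0,0]},{"grip":0.5,"dp":[0,7,0],"rotation":[-0.1,0,0]},{"grip":0.5,"dp":[0,11,0],"rotation":[-0.15,0,0]},{"grip":0.5,"dp":[0,15,0],"rotation":[-0.2,0,0]},{"grip":0.5,"dp":[0,19,0],"rotation":[-0.25,0,0]}]' | grep -v rot;python3 goto.py .5439 .0849 .205 97.5
```

```text
t 11.57 tcp [ 0.4882 -0.2949  0.2036] yaw 80.21 tilt 0.78 F [ 1.7 -0.8  3.4] w 1.15
dp [-0.27 38.37 -0.97] rot [-0.302  0.013  0.005]
time: 11.98
tool_pos: [0.517, -0.104, 0.1947]
wrist_force: [0.2, -0.3, -0.8]
width: 0.135
t 11.98 tcp [ 0.517  -0.104   0.1947] yaw 94.62 tilt 0.2 F [ 0.2 -0.3 -0.8] w 1.15
dp [-1.01 18.62  4.21] rot [-0.05   0.003 -0.   ]
```

```bash
python3 -m creep '[{"grip":0.5,"dp":[-1,4,1],"rotation":[-0.02,0,0]},{"grip":0.5,"dp":[-1,8,2],"rotation":[-0.05,0,0]},{"grip":0.5,"dp":[-1,12,3],"rotation":[-0.05,0,0]},{"grip":0.5,"dp":[-1,15.5,4.1],"rotation":[-0.05,0,0]},{"grip":0.5,"dp":[-1,18,4.1],"rotation":[-0.05,0,0]}]' | grep -v rot;python3 -m creep '[{"grip":0.5,"dp":[0,0,0],"rotation":[0,0,0]},{"grip":0.5,"dp":[0,0,0],"rotation":[0,0,0]},{"grip":0.5,"dp":[0,0,0],"rotation":[0,0,0]}]' | grep -v rot
python3 - <<'E'
from h import *
go([.5439,.0849,.205],97.5)
im,d,cal=cam("wrist"); np.savez("w7",im=im,d=d,**{k:np.array(v) for k,v in cal.items()}); save("pics/w7.png",cv2.resize(im,None,fx=1.5,fy=1.5,interpolation=cv2.INTER_CUBIC))
go([.5439,.0849,.205],97.5)
E
```

```text
time: 12.4
tool_pos: [0.5449, 0.0803, 0.2052]
wrist_force: [0.4, 1.0, -0.2]
width: 0.133
time: 12.65
tool_pos: [0.5437, 0.0766, 0.2047]
wrist_force: [0.1, -0.6, -1.1]
width: 0.136
t 12.65 tcp [0.5437 0.0766 0.2047] yaw 97.43 tilt 0.17 F [ 0.1 -0.6 -1.1] w 1.16
dp [-0.03  0.82  0.13] rot [-0.001  0.003  0.001]
t 12.7 tcp [0.5438 0.0761 0.2048] yaw 97.37 tilt 0.19 F [-0.2  0.2 -0.9] w 1.1
dp [-0.02  0.87  0.12] rot [-0.002  0.003  0.001]
```

View pics/w7.png

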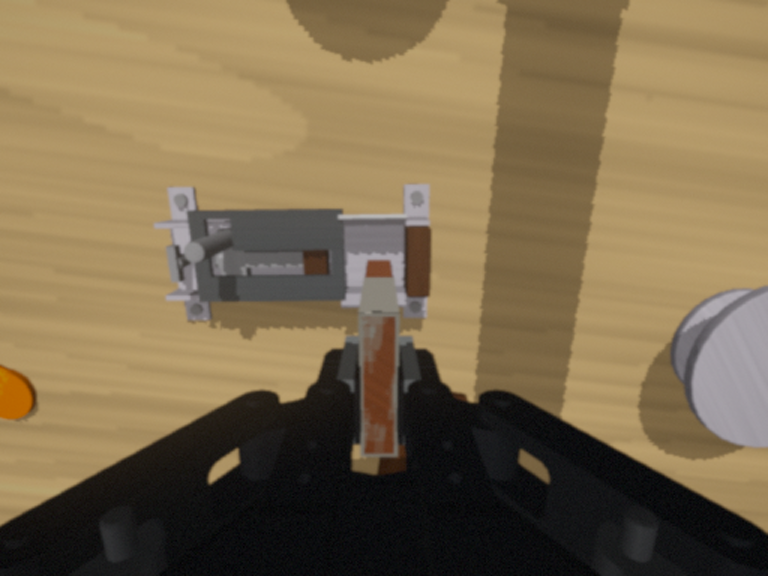

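```bash
python3 - <<'E'
from h import *
D=np.load("w7.npz"); save("pics/w7c.png",cv2.resize(D['im'][115:225,195:300],None,fx=7,fy=7,interpolation=cv2.INTER_CUBIC)[:600])
s=bot.read_state(); M=R.from_rotvec(s['tcp_rot']).as_matrix(); P=cloud(D['d'],D)-s['tool_pos']; T=(P@M*1000); np.save("T7.npy",T)
z=(P[...,2]+s['tool_pos'][2])*1000
for v in (150,160,170,180,190): print(v,[(u,int(round(z[v,u])),T[v,u,1].round(1)) for u in range(262,292,2)])
E
```

```text
150 [(262, 6, np.float64(12.0)), (264, 6, np.float64(14.4)), (266, 6, np.float64(16.9)), (268, 6, np.float64(19.3)), (270, 17, np.float64(21.0)), (272, 28, np.float64(22.5)), (274, 28, np.float64(24.7)), (276, 30, np.float64(26.9)), (278, 30, np.float64(29.2)), (280, 31, np.float64(31.3)), (282, 31, np.float64(33.6)), (284, 31, np.float64(35.8)), (286, 1, np.float64(41.8)), (288, 0, np.float64(44.4)), (290, 1, np.float64(46.7))]
160 [(262, 5, np.float64(12.2)), (264, 7, np.float64(14.5)), (266, 5, np.float64(17.1)), (268, 5, np.float64(19.6)), (270, 23, np.float64(20.8)), (272, 41, np.float64(21.8)), (274, 43, np.float64(23.9)), (276, 41, np.float64(26.1)), (278, 43, np.float64(28.2)), (280, 43, np.float64(30.3)), (282, 42, np.float64(32.6)), (284, 42, np.float64(34.8)), (286, 42, np.float64(37.0)), (288, 1, np.float64(44.7)), (290, -1, np.float64(47.5))]
170 [(262, 5, np.float64(12.3)), (264, 5, np.float64(14.8)), (266, 6, np.float64(17.2)), (268, 6, np.float64(19.7)), (270, 23, np.float64(21.0)), (272, 41, np.float64(22.1)), (274, 42, np.float64(24.2)), (276, 43, np.float64(26.3)),
[... 371 characters left out ...]
.1)), (274, 42, np.float64(24.4)), (276, 42, np.float64(26.6)), (278, 42, np.float64(28.9)), (280, 42, np.float64(31.2)), (282, 41, np.float64(33.4)), (284, 42, np.float64(35.6)), (286, 43, np.float64(37.7)), (288, -1, np.float64(45.9)), (290, 0, np.float64(48.3))]
190 [(262, 187, np.float64(5.7)), (264, 6, np.float64(15.1)), (266, 7, np.float64(17.6)), (268, 5, np.float64(20.2)), (270, 27, np.float64(21.3)), (272, 42, np.float64(22.5)), (274, 42, np.float64(24.7)), (276, 42, np.float64(27.0)), (278, 42, np.float64(29.2)), (280, 42, np.float64(31.4)), (282, 43, np.float64(33.6)), (284, 42, np.float64(36.0)), (286, 42, np.float64(38.2)), (288, 0, np.float64(46.3)), (290, 1, np.float64(48.8))]
```

View pics/w7c.png

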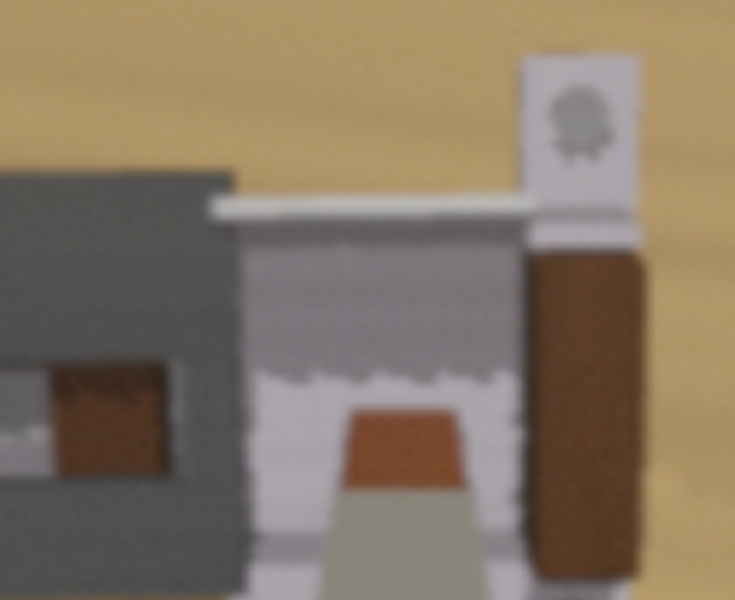

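```bash
python3 - <<'E'
from h import *
D=np.load("w7.npz"); s=bot.read_state(); M=R.from_rotvec(s['tcp_rot']).as_matrix(); T=np.load("T7.npy"); tz=s['tool_pos'][2]
up=-T[...,0]+tz*1000
f=lambda u,v,z:(M.T@(ray(D,u,v,z)-s['tool_pos'])*1000).round(1)
# tile top
m=(up>212)&(up<228)&(abs(T[...,1])<12)&(abs(T[...,2])<45); q=T[m]; print("tile",m.sum(),up[m].mean(),q.min(0).round(1),q.max(0).round(1),cv2.minAreaRect(q[:,1:].astype(np.float32)))
m=(up>39)&(up<45)&(T[...,1]>18)&(T[...,1]<45)&(abs(T[...,2])<60); q=T[m]; print("stop",m.sum(),q.min(0).round(1),q.max(0).round(1),cv2.minAreaRect(q[:,1:].astype(np.float32)))
m=(up>33)&(up<37)&(T[...,1]<0)&(T[...,1]>-150)&(abs(T[...,2])<80); q=T[m]; print("plate",m.sum(),q.min(0).round(1),q.max(0).round(1),cv2.minAreaRect(q[:,1:].astype(np.float32)))
print("stopTL",f(195+528/7-.43,115+250/7-.43,.042),"stopBL",f(195+530/7-.43,115+578/7-.43,.042))
for c in (360,400): print(f((c+.5)/1.5-.5,(312+.5)/1.5-.5,tz+.0148),f((c+.5)/1.5-.5,(457+.5)/1.5-.5,tz+.0148))
E
```

```text
tile 3262 220.05771462768595 [-23.2 -11.9 -29.3] [-7.2 12.  22.5] ((-1.288802146911621, -4.029863357543945), (23.46933364868164, 52.200965881347656), 9.796987533569336)
stop 762 [160.9  20.6 -32.5] [165.8  39.   19.8] ((30.01842498779297, -6.345676422119141), (52.534767150878906, 17.99649429321289), 88.83604431152344)
plate 4686 [ 167.8 -149.8  -45. ] [ 1.718e+02 -1.000e-01  2.980e+01] ((-75.85296630859375, -9.501388549804688), (149.28298950195312, 74.56641387939453), 2.225440263748169)
stopTL [162.7  19.3 -33.5] stopBL [162.8  20.7  19.4]
[-14.9  -5.4 -29.1] [-14.7  -6.   21.9]
[-14.9   6.5 -29.1] [-14.7   7.3  21.9]
```

```bash
python3 -m creep '[{"grip":0.5,"dp":[1,0.8,-0.15],"rotation":[-0.012,0.003,0]},{"grip":0.5,"dp":[3,0.8,-0.15],"rotation":[-0.012,0.003,0]},{"grip":0.5,"dp":[5.5,0.8,-0.15],"rotation":[-0.012,0.003,0]},{"grip":0.5,"dp":[7.3,0.8,-0.15],"rotation":[-0.012,0.003,0]},{"grip":0.5,"dp":[8,0.8,-0.15],"rotation":[-0.012,0.003,0]}]' | grep -v rot;python3 -m creep '[{"grip":0.5,"dp":[0,0,0],"rotation":[0,0,0]},{"grip":0.5,"dp":[0,0,0],"rotation":[0,0,0]}]' | grep -v rot
python3 - <<'E'
from h import *
s=bot.read_state(); im,d,D=cam("wrist"); save("pics/w8.png",cv2.resize(im[90:350,150:400],None,fx=2.3,fy=2.3,interpolation=cv2.INTER_CUBIC))
im2,d2,D2=cam("scene"); save("pics/s8.png",cv2.resize(im2[140:230,210:310],None,fx=6,fy=6,interpolation=cv2.INTER_CUBIC))
M=R.from_rotvec(s['tcp_rot']).as_matrix(); tz=s['tool_pos'][2]
T=(cloud(d,D)-s['tool_pos'])@M*1000; up=-T[...,0]+tz*1000
go([.5439,.0849,.08],97.5)
for k,lo,hi,y0,y1 in(("tile",tz*1000+10,tz*1000+19,-8,8),("stop",39,45,5,40),("plate",33,37,-90,-10)):
    m=(up>lo)&(up<hi)&(T[...,1]>y0)&(T[...,1]<y1)&(abs(T[...,2])<60); q=T[m]; print(k,m.sum(),q.min(0).round(1),q.max(0).round(1),cv2.minAreaRect(q[:,1:].astype(np.float32)))
E
```

```text
time: 13.12
tool_pos: [0.5391, 0.0837, 0.1211]
wrist_force: [-0.7, 0.2, -2.2]
width: 0.138
time: 13.28
tool_pos: [0.5419, 0.0843, 0.1249]
wrist_force: [0.0, 0.3, -0.8]
width: 0.13
t 13.38 tcp [0.5432 0.0846 0.1265] yaw 98.06 tilt 0.2 F [-0.3 -0.6 -0.8] w 1.13
dp [4.65 0.02 0.06] rot [0.01  0.003 0.   ]
tile 2620 [-19.   -8.  -29.1] [-10.    8.   22.5] ((0.31115150451660156, -3.4469432830810547), (51.520687103271484, 15.961457252502441), 87.77227020263672)
stop 1303 [ 80.9  12.4 -30.8] [85.9 30.5 21.5] ((21.67382049560547, -4.717817306518555), (52.29875564575195, 18.02448272705078), 89.26393127441406)
plate 4396 [ 87.9 -89.9 -44.1] [ 91.9 -10.3  31.6] ((-53.15398025512695, -7.9779052734375), (79.72378540039062, 75.34361267089844), 5.750882148742676)
```

View pics/w8.png

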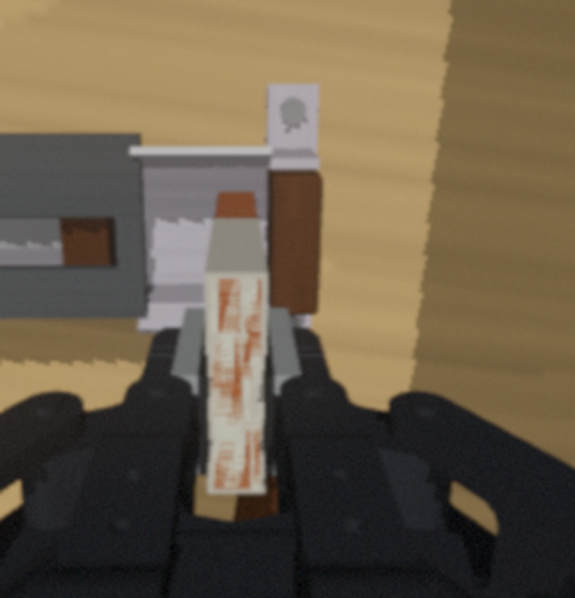

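View pics/s8.png

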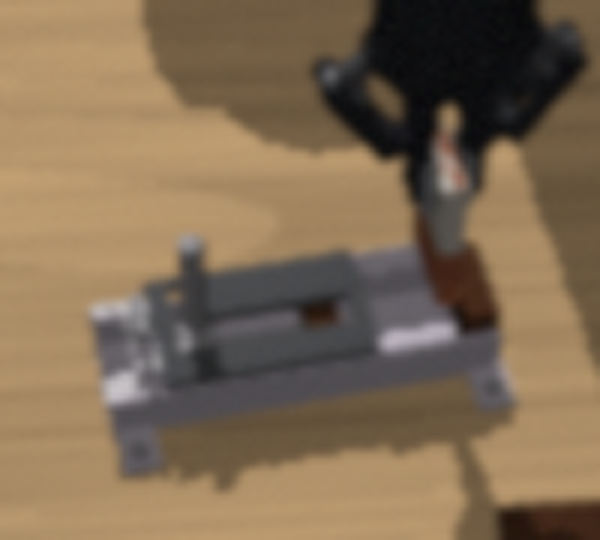

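```bash
python3 -m creep '[{"grip":0.5,"dp":[0.5,0,-0.1],"rotation":[0,0,0]},{"grip":0.5,"dp":[1.2,0,-0.1],"rotation":[0,0,0]},{"grip":0.5,"dp":[1.9,0,-0.1],"rotation":[0,0,0]},{"grip":0.5,"dp":[2.5,0,-0.1],"rotation":[0,0,0]},{"grip":0.5,"dp":[2.8,0,-0.1],"rotation":[0,0,0]}]' | grep -v rot;python3 -m creep '[{"grip":0.5,"dp":[0.1,0,0],"rotation":[0,0,0]},{"grip":0.5,"dp":[0.3,0,0],"rotation":[0,0,0]},{"grip":0.5,"dp":[0.3,0,0],"rotation":[0,0,0]}]' | grep -v rot; python3 goto.py .5439 .0849 .0765 98
```

```text
time: 13.8
tool_pos: [0.5401, 0.0846, 0.0957]
wrist_force: [-0.2, -0.3, -2.4]
width: 0.134
time: 14.05
tool_pos: [0.5409, 0.0846, 0.0937]
wrist_force: [-0.6, -0.2, -1.0]
width: 0.128
t 14.05 tcp [0.5409 0.0846 0.0937] yaw 98.09 tilt 0.03 F [-0.6 -0.2 -1. ] w 1.1
dp [ 1.72 -0.02  0.3 ] rot [0.002 0.    0.   ]
```

```bash
python3 -m creep '[{"grip":0.5,"dp":[0.4,0,0],"rotation":[0,0,0]},{"grip":0.5,"dp":[0.8,0,0],"rotation":[0,0,0]},{"grip":0.5,"dp":[1.1,0,0],"rotation":[0,0,0]},{"grip":0.5,"dp":[1.3,0,0],"rotation":[0,0,0]},{"grip":0.5,"dp":[1.3,0,0],"rotation":[0,0,0]}]' | grep -v rot;python3 -m creep '[{"grip":0.5,"dp":[0.1,0,0],"rotation":[0,0,0]},{"grip":0.5,"dp":[0.2,0,0],"rotation":[0,0,0]},{"grip":0.5,"dp":[0.2,0,0],"rotation":[0,0,0]}]' | grep -v rot; python3 goto.py .5439 .0849 .0765 98
```

```text
time: 14.47
tool_pos: [0.5405, 0.0846, 0.0804]
wrist_force: [0.2, -0.0, -1.6]
width: 0.137
time: 14.72
tool_pos: [0.541, 0.0846, 0.0791]
wrist_force: [-0.1, 0.0, -0.6]
width: 0.133
t 14.72 tcp [0.541  0.0846 0.0791] yaw 98.08 tilt 0.05 F [-0.1  0.  -0.6] w 1.14
dp [ 0.26 -0.01  0.29] rot [0.001 0.001 0.   ]
```

```bash
python3 -m creep '[{"grip":0.5,"dp":[0.1,0,0],"rotation":[0,0,0]},{"grip":0.5,"dp":[0.2,0,0],"rotation":[0,0,0]},{"grip":0.5,"dp":[0.2,0,0],"rotation":[0,0,0]}]' | grep -v rot; python3 -m creep '[{"grip":0.5,"dp":[0.1,0,0],"rotation":[0,0,0]},{"grip":0.5,"dp":[0.1,0,0],"rotation":[0,0,0]},{"grip":0.5,"dp":[0.1,0,0],"rotation":[0,0,0]}]' | grep -v rot
```

```text
time: 14.97
tool_pos: [0.541, 0.0846, 0.077]
wrist_force: [-0.1, 0.3, -1.1]
width: 0.133
time: 15.22
tool_pos: [0.5413, 0.0847, 0.0765]
wrist_force: [-0.5, 0.6, 1.6]
width: 0.135
```

Floor contact is where I predicted (TCP z 0.0765, +2.6 N). Releasing the tile.

```bash
python3 -m creep '[{"grip":1.4,"dp":[0,0,0],"rotation":[0,0,0]},{"grip":1.8,"dp":[0,0,0],"rotation":[0,0,0]},{"grip":2.4,"dp":[0,0,0],"rotation":[0,0,0]},{"grip":3.2,"dp":[0,0,0],"rotation":[0,0,0]},{"grip":3.6,"dp":[0,0,0],"rotation":[0,0,0]}]' | grep -v rot
python3 - <<'E'
from h import *
im,d,D=cam("wrist"); save("pics/w9.png",cv2.resize(im[90:350,120:400],None,fx=2.3,fy=2.3,interpolation=cv2.INTER_CUBIC)); go([.5439,.0849,.0765],98)
E
```

```text
time: 15.63
tool_pos: [0.5411, 0.0847, 0.0761]
wrist_force: [-0.3, -0.4, -0.4]
width: 0.42
t 15.68 tcp [0.541  0.0846 0.0761] yaw 98.09 tilt 0.06 F [ 0.5 -0.4 -1.1] w 3.61
dp [-0.04 -0.01  0.29] rot [0.002 0.001 0.   ]
```

View pics/w9.png

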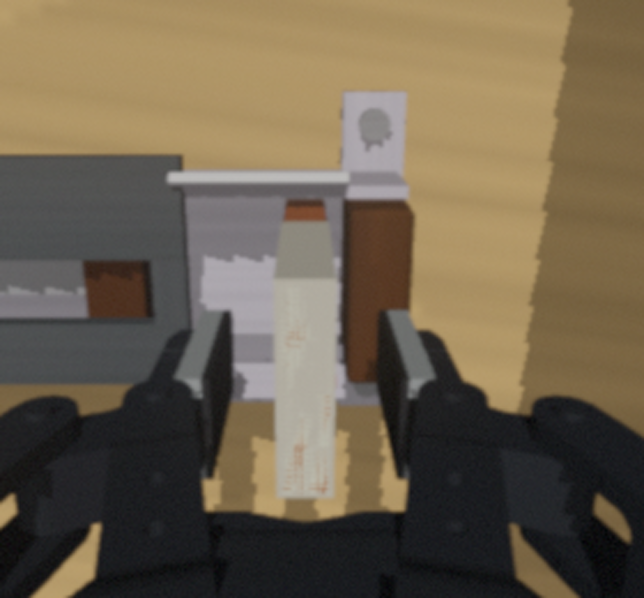

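```bash
python3 -m creep '[{"grip":3.6,"dp":[-1,0,0],"rotation":[0,0,0]},{"grip":3.6,"dp":[-4,0,0],"rotation":[0,0,0]},{"grip":3.6,"dp":[-8,0,0],"rotation":[0,0,0]},{"grip":5,"dp":[-10,-2,0],"rotation":[0.1,0,0]},{"grip":5,"dp":[-10,-5,0],"rotation":[0.22,0,0]}]' | grep -v rot;  python3 goto.py .538 -.0437 .17 7.4
```

```text
time: 16.1
tool_pos: [0.5522, 0.0366, 0.1837]
wrist_force: [1.6, -0.3, 0.2]
width: 0.582
t 16.1 tcp [0.5522 0.0366 0.1837] yaw 85.4 tilt 0.74 F [ 1.6 -0.3  0.2] w 4.97
dp [ 1.34 -8.12 -0.79] rot [ 1.361  0.009 -0.011]
```

```bash
python3 -m creep '[{"grip":5,"dp":[0,-2,-0.2],"rotation":[0.12,0,0]},{"grip":5,"dp":[0,-4,-0.4],"rotation":[0.24,0,0]},{"grip":5,"dp":[0,-6,-0.6],"rotation":[0.36,0,0]},{"grip":5,"dp":[0.5,-8.1,-0.8],"rotation":[0.48,0,0]},{"grip":5,"dp":[0.5,-8.1,-0.8],"rotation":[0.6,0,0]}]' | grep -v rot; python3 -m creep '[{"grip":5,"dp":[0,0,0],"rotation":[0.12,0,0]},{"grip":5,"dp":[0,0,0],"rotation":[0.24,0,0]},{"grip":5,"dp":[0,0,0],"rotation":[0.36,0,0]},{"grip":5,"dp":[0,0,0],"rotation":[0.48,0,0]},{"grip":5,"dp":[0,0,0],"rotation":[0.6,0,0]}]' | grep -v rot; python3 goto.py .538 -.0437 .17 7.4
```

```text
time: 16.52
tool_pos: [0.5328, -0.0479, 0.1714]
wrist_force: [0.1, 0.6, -0.3]
width: 0.583
time: 16.93
tool_pos: [0.5337, -0.0451, 0.172]
wrist_force: [0.2, -0.3, 0.2]
width: 0.587
t 16.93 tcp [ 0.5337 -0.0451  0.172 ] yaw 16.38 tilt 0.1 F [ 0.2 -0.3  0.2] w 5.01
dp [ 0.2   0.45 -0.01] rot [ 0.157  0.    -0.002]
```

```bash
python3 -m creep '[{"grip":5,"dp":[0.5,0.45,0],"rotation":[0.12,0,0]},{"grip":5,"dp":[2,0.45,0],"rotation":[0.155,0,0]},{"grip":5,"dp":[4,0.45,0],"rotation":[0.155,0,0]},{"grip":5,"dp":[6,0.45,0],"rotation":[0.155,0,0]},{"grip":5,"dp":[6,0.45,0],"rotation":[0.155,0,0]}]' | grep -v rot
python3 - <<'E'
from h import *
im,d,D=cam("wrist"); save("pics/w10.png",cv2.resize(im,None,fx=1.5,fy=1.5,interpolation=cv2.INTER_CUBIC)); go([.538,-.0437,.0687],7.4)
E
```

```text
time: 17.35
tool_pos: [0.535, -0.0433, 0.1078]
wrist_force: [-0.4, 0.4, -1.1]
width: 0.58
t 17.4 tcp [ 0.536  -0.0434  0.1095] yaw 7.84 tilt 0.22 F [-0.5 -0.1  1. ] w 4.99
dp [4.08 0.21 0.06] rot [ 0.008 -0.001  0.004]
```

View pics/w10.png

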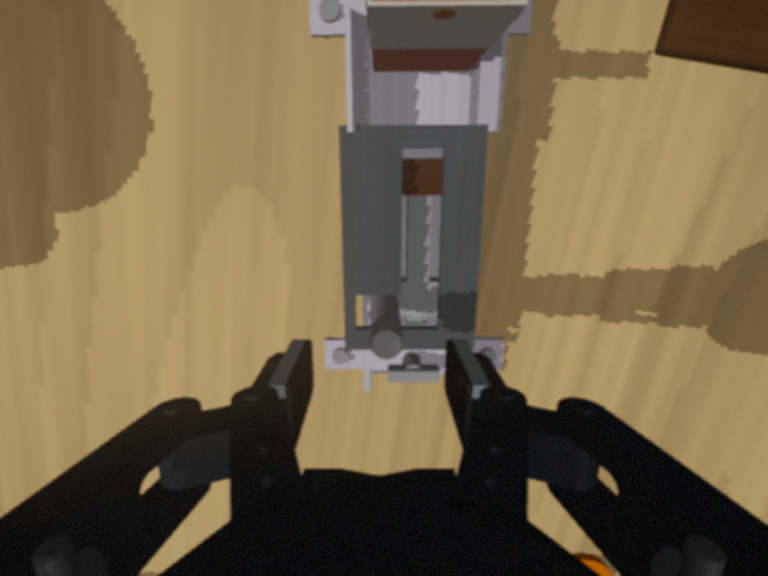

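The tile stands in the channel (440,20) in front of the hooked follower, and the post top is at (385,343). Descending on it.

```bash
python3 -m creep '[{"grip":5,"dp":[1.5,0.2,0],"rotation":[0.008,0,0.003]},{"grip":5,"dp":[3,0.2,0],"rotation":[0.008,0,0.003]},{"grip":5,"dp":[4,0.2,0],"rotation":[0.008,0,0.003]},{"grip":5,"dp":[4,0.2,0],"rotation":[0.008,0,0.003]},{"grip":5,"dp":[4,0.2,0],"rotation":[0.008,0,0.003]}]' | grep -v rot; python3 goto.py .538 -.0437 .0687 7.4
python3 - <<'E'
from h import *
im,d,D=cam("wrist"); save("pics/w11.png",cv2.resize(im,None,fx=1.5,fy=1.5,interpolation=cv2.INTER_CUBIC)); go([.538,-.0437,.0687],7.4)
E
```

```text
time: 17.82
tool_pos: [0.5401, -0.0434, 0.0716]
wrist_force: [-0.3, 0.1, 0.4]
width: 0.586
t 17.82 tcp [ 0.5401 -0.0434  0.0716] yaw 7.39 tilt 0.22 F [-0.3  0.1  0.4] w 5.01
dp [ 0.29 -0.21  0.  ] rot [-0.    -0.    -0.004]
t 17.87 tcp [ 0.5406 -0.0435  0.0721] yaw 7.39 tilt 0.29 F [ 0.2 -0.3  0.4] w 5.01
dp [ 0.34 -0.27 -0.01] rot [-0.     0.    -0.005]
```

View pics/w11.png

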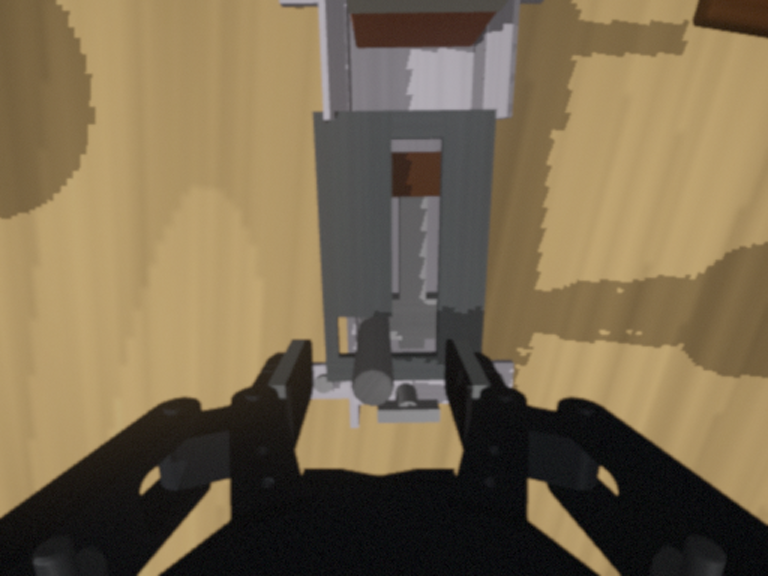

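```bash
python3 -m creep '[{"grip":4,"dp":[0.2,-0.24,0],"rotation":[0,0,-0.004]},{"grip":3,"dp":[0.2,-0.24,0],"rotation":[0,0,-0.004]},{"grip":1.5,"dp":[0.2,-0.24,0],"rotation":[0,0,-0.004]},{"grip":0.5,"dp":[0.2,-0.24,0],"rotation":[0,0,-0.004]},{"grip":0.5,"dp":[0.2,-0.24,0],"rotation":[0,0,-0.004]}]' 50| grep -v rot; python3 -m creep '[{"grip":0.5,"dp":[0,0,0],"rotation":[0,0,0]},{"grip":0.5,"dp":[0,0,0],"rotation":[0,0,0]},{"grip":0.5,"dp":[0,0,0],"rotation":[0,0,0]}]' | grep -v rot; python3 goto.py .538 -.0437 .0687 7.4
```

```text
time: 18.28
tool_pos: [0.5381, -0.0438, 0.0697]
wrist_force: [-0.1, -0.2, 1.7]
width: 0.145
time: 18.53
tool_pos: [0.5381, -0.0438, 0.0697]
wrist_force: [-0.7, -0.4, 4.8]
width: 0.141
t 18.53 tcp [ 0.5381 -0.0438  0.0697] yaw 7.39 tilt 0.05 F [-0.7 -0.4  4.8] w 1.21
dp [ 0.1  -0.01 -0.01] rot [-0.     0.    -0.001]
```

```bash
python3 -m creep '[{"grip":0.5,"dp":[0,0,0.1],"rotation":[0,0,0]},{"grip":0.5,"dp":[0,0,0.2],"rotation":[0,0,0]},{"grip":0.5,"dp":[0,0,0.3],"rotation":[0,0,0]},{"grip":0.5,"dp":[0,0,0.4],"rotation":[0,0,0]},{"grip":0.5,"dp":[0,0,0.4],"rotation":[0,0,0]}]' | grep -v rot
```

```text
time: 18.95
tool_pos: [0.5384, -0.0457, 0.0697]
wrist_force: [-0.6, 8.6, 7.1]
width: 0.144
```

```bash
python3 -m creep '[{"grip":0.5,"dp":[0,0.3,0.05],"rotation":[0,0,0]},{"grip":0.5,"dp":[0,0.6,0.05],"rotation":[0,0,0]},{"grip":0.5,"dp":[0,0.9,0.05],"rotation":[0,0,0]},{"grip":0.5,"dp":[0,1.2,0.05],"rotation":[0,0,0]},{"grip":0.5,"dp":[0,1.2,0.05],"rotation":[0,0,0]}]' | grep -v rot; python3 -m creep '[{"grip":0.5,"dp":[0,0.2,0],"rotation":[0,0,0]},{"grip":0.5,"dp":[0,0.4,0],"rotation":[0,0,0]},{"grip":0.5,"dp":[0,0.6,0],"rotation":[0,0,0]},{"grip":0.5,"dp":[0,0.6,0],"rotation":[0,0,0]}]' | grep -v rot
```

```text
time: 19.37
tool_pos: [0.5505, -0.0444, 0.0697]
wrist_force: [-0.6, 7.9, 6.9]
width: 0.143
time: 19.7
tool_pos: [0.5562, -0.0436, 0.0697]
wrist_force: [-1.9, 8.6, 7.1]
width: 0.146
```

```bash
python3 -m creep '[{"grip":0.5,"dp":[0,0.06,0],"rotation":[0,0,0]},{"grip":0.5,"dp":[0,0.1,0],"rotation":[0,0,0]},{"grip":0.5,"dp":[0,0.1,0],"rotation":[0,0,0]}]' | grep -v rot;  python3 -m creep '[{"grip":0.5,"dp":[0,0,-0.2],"rotation":[0,0,0]},{"grip":0.5,"dp":[0,0,-0.4],"rotation":[0,0,0]},{"grip":0.5,"dp":[0,0,-0.6],"rotation":[0,0,0]},{"grip":0.5,"dp":[0,0,-0.8],"rotation":[0,0,0]},{"grip":0.5,"dp":[0,0,-0.8],"rotation":[0,0,0]}]' | grep -v rot; python3 goto.py .538 -.0437 .0687 7.4
```

```text
time: 19.95
tool_pos: [0.557, -0.0435, 0.0697]
wrist_force: [-2.3, 7.9, 8.0]
width: 0.146
time: 20.37
tool_pos: [0.5558, -0.0355, 0.0697]
wrist_force: [-2.2, 7.8, 7.8]
width: 0.148
t 20.37 tcp [ 0.5558 -0.0355  0.0697] yaw 7.35 tilt 0.2 F [-2.2  7.8  7.8] w 1.27
dp [ 0.1  -1.87  0.59] rot [-0.001 -0.003  0.   ]
```

```bash
python3 -m creep '[{"grip":0.5,"dp":[0,0,-0.4],"rotation":[0,0,0]},{"grip":0.5,"dp":[0,0,-0.8],"rotation":[0,0,0]},{"grip":0.5,"dp":[0,0,-1.2],"rotation":[0,0,0]},{"grip":0.5,"dp":[0,0,-1.6],"rotation":[0,0,0]},{"grip":0.5,"dp":[0,0,-1.8],"rotation":[0,0,0]}]' | grep -v rot;  python3 -m creep '[{"grip":0.5,"dp":[0,0,-0.3],"rotation":[0,0,0]},{"grip":0.5,"dp":[0,0,-0.6],"rotation":[0,0,0]},{"grip":0.5,"dp":[0,0,-0.9],"rotation":[0,0,0]},{"grip":0.5,"dp":[0,0,-1.2],"rotation":[0,0,0]},{"grip":0.5,"dp":[0,0,-1.4],"rotation":[0,0,0]}]' | grep -v rot; python3 goto.py .5484 .020 .0687 7.4
```

```text
time: 20.78
tool_pos: [0.5536, -0.018, 0.0697]
wrist_force: [-2.5, 6.3, 7.2]
width: 0.15
time: 21.2
tool_pos: [0.5517, -0.0044, 0.0697]
wrist_force: [-3.2, 5.1, 8.0]
width: 0.148
t 21.2 tcp [ 0.5517 -0.0044  0.0697] yaw 7.36 tilt 0.13 F [-3.2  5.1  8. ] w 1.26
dp [ 0.11 -0.02 -2.46] rot [-0.001 -0.002  0.   ]
```

```bash
python3 -m creep '[{"grip":0.5,"dp":[-0.05,-0.04,-0.15],"rotation":[0,0,0]},{"grip":0.5,"dp":[-0.1,-0.04,-0.3],"rotation":[0,0,0]},{"grip":0.5,"dp":[-0.1,-0.04,-0.45],"rotation":[0,0,0]},{"grip":0.5,"dp":[-0.1,-0.04,-0.6],"rotation":[0,0,0]},{"grip":0.5,"dp":[-0.1,-0.04,-0.7],"rotation":[0,0,0]}]' | grep -v rot;  python3 -m creep '[{"grip":0.5,"dp":[0,0,-0.1],"rotation":[0,0,0]},{"grip":0.5,"dp":[0,0,-0.2],"rotation":[0,0,0]},{"grip":0.5,"dp":[0,0,-0.3],"rotation":[0,0,0]},{"grip":0.5,"dp":[0,0,-0.3],"rotation":[0,0,0]}]' | grep -v rot; python3 goto.py .5484 .020 .0687 7.4
```

```text
time: 21.62
tool_pos: [0.5505, 0.0022, 0.0698]
wrist_force: [-0.1, 4.3, 1.4]
width: 0.145
time: 21.95
tool_pos: [0.5501, 0.0044, 0.0698]
wrist_force: [0.6, 5.4, -1.4]
width: 0.142
t 21.95 tcp [0.5501 0.0044 0.0698] yaw 7.37 tilt 0.05 F [ 0.6  5.4 -1.4] w 1.21
dp [ 0.11  0.03 -1.57] rot [-0.    -0.001  0.   ]
```

```bash
python3 -m creep '[{"grip":0.5,"dp":[0,0,-0.1],"rotation":[0,0,0]},{"grip":0.5,"dp":[0,0,-0.2],"rotation":[0,0,0]},{"grip":0.5,"dp":[0,0,-0.3],"rotation":[0,0,0]},{"grip":0.5,"dp":[0,0,-0.3],"rotation":[0,0,0]}]' | grep -v rot; python3 -m creep '[{"grip":0.5,"dp":[0,0,-0.1],"rotation":[0,0,0]},{"grip":0.5,"dp":[0,0,-0.2],"rotation":[0,0,0]},{"grip":0.5,"dp":[0,0,-0.2],"rotation":[0,0,0]}]' | grep -v rot
python3 - <<'E'
from h import *
im,d,D=cam("wrist"); save("pics/w12.png",cv2.resize(im,None,fx=1.5,fy=1.5,interpolation=cv2.INTER_CUBIC)); go([.5484,.020,.0687],7.4)
E
```

```text
time: 22.28
tool_pos: [0.5497, 0.007, 0.0699]
wrist_force: [0.4, 5.6, -1.3]
width: 0.148
time: 22.53
tool_pos: [0.5495, 0.0079, 0.0699]
wrist_force: [0.6, -1.2, -3.5]
width: 0.145
t 22.58 tcp [0.5495 0.0079 0.0699] yaw 7.41 tilt 0.08 F [ 1.5 -1.7 -3.4] w 1.25
dp [ 0.12  0.04 -1.21] rot [0.    0.001 0.   ]
```

View pics/w12.png

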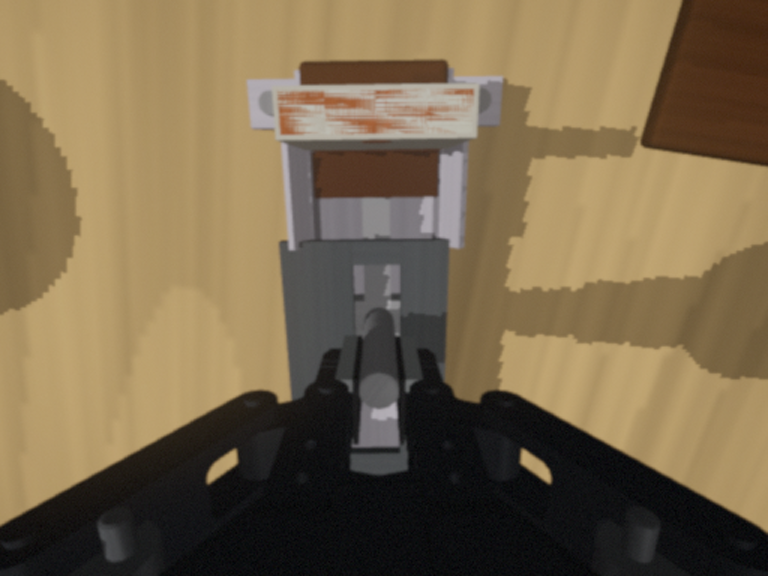

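The follower stopped at 12.1 mm and the force reversed, so the tile is clamped square to the stop. Releasing and retreating.

```bash
python3 -m creep '[{"grip":1.6,"dp":[0,0,0],"rotation":[0,0,0]},{"grip":2.4,"dp":[0,0,0],"rotation":[0,0,0]},{"grip":3.5,"dp":[0,0,0],"rotation":[0,0,0]},{"grip":5,"dp":[0,0,0],"rotation":[0,0,0]},{"grip":5,"dp":[0,0,0],"rotation":[0,0,0]}]' | grep -v rot; python3 -m creep '[{"grip":5,"dp":[-1.5,0,0],"rotation":[0,0,0]},{"grip":5,"dp":[-4.5,0,0],"rotation":[0,0,0]},{"grip":5,"dp":[-8,0,0],"rotation":[0,0,0]},{"grip":5,"dp":[-12,0,0],"rotation":[0,0,0]},{"grip":5,"dp":[-15,0,0],"rotation":[0,0,0]}]' | grep -v rot; python3 -m creep '[{"grip":5,"dp":[0,0,0],"rotation":[0,0,0]},{"grip":5,"dp":[0,0,0],"rotation":[0,0,0]},{"grip":5,"dp":[0,0,0],"rotation":[0,0,0]}]' | grep -v rot
python3 - <<'E'
from h import *
im,d,D=cam("wrist"); im2,d2,D2=cam("scene")
a=cv2.resize(im[90:270,150:350],None,fx=2.7,fy=2.7,interpolation=cv2.INTER_CUBIC)[:480]; b=cv2.resize(im2[140:230,220:310],None,fx=2.8,fy=2.8*1.5,interpolation=cv2.INTER_CUBIC)
c=np.zeros((480,800,3),np.uint8); c[:a.shape[0],:540]=a[:, :540]; b=b[:480,:260]; c[:b.shape[0],540:540+b.shape[1]]=b; save("pics/w13.png",c)
Q=cloud(d,D).reshape(-1,3)
for k,lo,hi,cx,cy,r in(("tiletop",.086,.096,.54,.09,.045),("stop",.039,.045,.535,.1,.04),("post",.082,.09,.549,.008,.02)):
    m=(Q[:,2]>lo)&(Q[:,2]<hi)&(abs(Q[:,0]-cx)<r)&(abs(Q[:,1]-cy)<r); q=Q[m]; print(k,m.sum(),q.mean(0).round(4),cv2.minAreaRect((q[:,:2]*1000).astype(np.float32)))
print(bot.read_state()['wrist_force'])
E
```

```text
time: 23.0
tool_pos: [0.5497, 0.0087, 0.0704]
wrist_force: [1.0, 0.1, 0.2]
width: 0.584
time: 23.42
tool_pos: [0.5502, 0.0088, 0.2233]
wrist_force: [1.7, -0.3, -0.0]
width: 0.588
time: 23.67
tool_pos: [0.5492, 0.0088, 0.2197]
wrist_force: [0.1, 0.4, -1.8]
width: 0.583
tiletop 787 [0.5385 0.0901 0.091 ] ((538.0835571289062, 90.3481216430664), (49.55280685424805, 12.207030296325684), 7.396678447723389)
stop 665 [0.5344 0.1066 0.0419] ((534.7808227539062, 106.56546783447266), (51.8018684387207, 13.437978744506836), 7.276269912719727)
post 139 [0.5493 0.0105 0.0847] ((549.4903564453125, 10.281062126159668), (12.218113899230957, 12.918357849121094), 6.938567161560059)
[-0.44016185 -0.36607365  0.14589216]
```

View pics/w13.png

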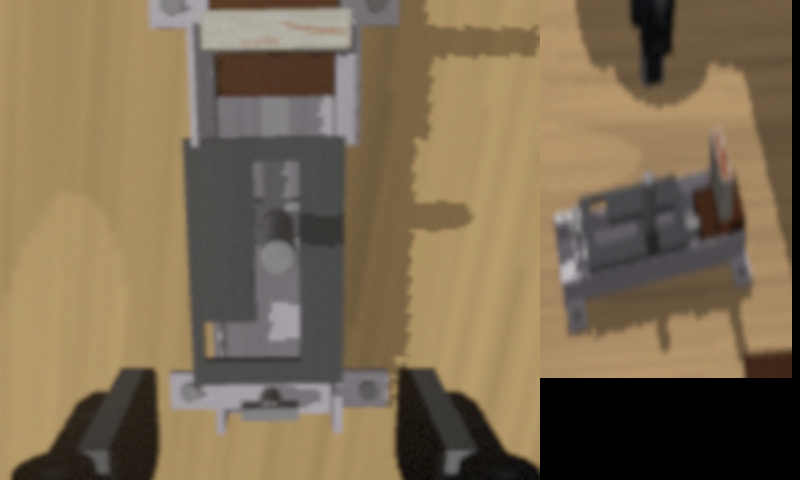

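```bash
python3 -c "
from workcell import bot; print(bot.finish_job())"
```

```text
the job is handed in; nothing more can be done
None
```

The tile is filed and clamped upright against the end stop, and the job is handed in after about 24 s of the 64 s allowed. The simulator gave no verdict, so the checks below are my own.

**What I did:**
- I drew the follower back until I felt the slot's end, at about 67 mm and 12 N.
- I stepped the post into the notch, let it rest on the lip and released it.
- I stood the tile from the stand on the channel floor with a light touch of about 3 N.
- I unhooked the post and eased the follower home while holding it. It stopped at about 12.1 mm, where the force on the gripper reversed, so the spring was then holding the tile.

**Last checks, after letting go and moving clear:**
- **Tile:** its top is at 91 mm as expected. It is square to the stop within about 0.1°.
- **Clamping:** the distance from post to tile centre measured 80.8 mm, against 81 mm expected.
- **Post:** it is back in the straight slot.
- **Robot:** it touches nothing.

**Disagreements:** the camera and arm positions differed by up to about 2 mm, within the stated calibration. Estimates of the rack's angle ranged from about 6.7° to 8.9°. I did not re-measure the banding wheel, paddle or rib at the end, but the arm never went near them at low height. I never measured the plate directly. The pull rose only about 3 N above the spring force at the slot's end, far below the roughly 20 N at which the plate slips.

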